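Empty the tilting polishing barrel into the work pan

ROBOT

A 6-joint arm with a two-finger parallel gripper is mounted at the origin on the work surface. World frame = base frame: x ahead of the robot, y to its left, z up, the work surface at z = 0. Lengths are in m, angles in rad, forces in N, time in s.
With the tool pointing down it reaches from about 0.35 to 0.95 m from the base axis. Payload 17.4 kg.
Tool frame: the origin (TCP) lies on the centre line of the jaws, within the pads' length; the fingertips stand 22 mm ahead of it and the grasp point (between the pads) lies 3 mm ahead of it; z points along the fingers, y is the direction in which the jaws open and shut (so a half turn about z gives the same grasp; the last joint's range is limited). The gripper opens to 93 mm and grips with 3 to 60 N. Pads are 15 mm wide; open, the fingers measure 128 mm over their backs; the gripper's body (75 mm by 188 mm) begins 65 mm behind the grasp point.
Start: joints at [1.298, 0.116, 1.442, -0, 1.584, -0.038], TCP at [0.157, 0.656, 0.205] pointing down, gripper open.
Joint ranges: [-2.83, 2.83], [-0.83, 2.19], [0.07, 2.5], [-1.14, 4.28], [0.01, 3], [-2.97, 2.97]. Speed limits (rad/s): [1.89, 1.89, 2.22, 3.14, 3.14, 3.14].

INTERFACE

Orientations are given as a 3x3 rotation matrix whose columns are the frame's x, y, z axes.
In Python, from workcell import robot gives the robot as it stands.
- The arm moves only by the tool jog_arm, never from a script. Its argument "deltas" is a list of rows, each an object with "travel": the shift along the tool's x, y, z in mm, a list of three; "roll": the turn about the tool's z in degrees. In form: [{"travel": [tx, ty, tz], "roll": roll}, ...]. A call has 1 to 5 rows; each row shifts and turns the pose as measured when the row begins, along the tool's axes as they then stand; what a row does not reach is not made up. A row lasts 1/12 s, in which the tool goes at most 41.7 mm and 7.16 degrees, less where a joint would pass 70% of its speed; a pose out of reach is approached as far as the arm can. A call with a gripper value outside its range is refused whole. "claw" is the finger opening in mm, from 0 to 93, set as the call begins (left out, the last holds). The fingers move at their own pace and stop on an object; "grip_force" is the grip in N (left out, the last holds). Time passes only in rows, so rows that do not move let the fingers close. It gives the time, the measured TCP pose, the force and the opening at its end, in the units of the state.
- robot.get_state(): the state, without advancing time (a new reading comes with each control period).
- robot.snapshot(name): name is "scene" or "top" or "wrist"; returns the picture (420x560x3 uint8, blue, green, red); there is no depth.
- robot.get_calibration(name): a dict with "fx", "fy", "cx", "cy" (pixels), "T" (4x4, takes a point from camera to world coordinates). Camera axes: x right, y up, looking along -z (the intrinsics and any distortion apply to the point x, -y, -z); pixel columns grow to the right and rows downward; lengths in m; the calibration is good to about 2 mm. A picture is of the moment at which its call begins: read the wrist's pose just before it. get_calibration takes no time and is no camera call; for the wrist camera it gives the pose at the moment of the call.
- robot.close_job(): hands the job in, once; it reports no verdict.
Trained networks look in the newest picture that a camera, given by its name, has taken for a name from the list of things; names that differ only in an ending like _2 or _b are one class to them, and where a whole thing is asked for, a point or a joint stands for the part that bears it (a point fixed in the world has none). Each returns a list of dicts, best first, with "confidence" (0 to 1); they miss things now and then, are a little off and sometimes report something else, mostly with a low value. They report only what shows in the picture. A call takes as long as a camera call.
- robot.regions_of(target, camera): "pixels" (420x560 bool, what is visible of it) and "centre" ([column, row] in pixels, amid what is visible of it).
The state is a dict: "time": time; "q": joint angles; "qd": joint speeds; "effort": joint torques, N m; "tool_pos": TCP position; "orientation": TCP orientation; "ft_force": force on the tool from outside, world axes, zero at the start; "torque": the same for the moment, N m; "width": finger opening in m.
Only numpy, scipy, OpenCV 4.12 (cv2) and the standard library are available. Lean on these libraries where they do the work, as an engineer would, in place of code of your own. Each camera call takes 0.05 s, during which the arm holds its last target. There are 200 camera calls.

TASK

Put the white work pan on the bench in front of the polishing barrel, where it will catch what comes out. Then swing the hand lever slowly right over to tip the barrel until all three metal castings have slid out into the pan, and bring the lever back until the barrel stands fully upright again. Work the barrel only by its lever, leave the pan flat on the bench with the castings in it, and do not disturb the other things on the bench.

Things in the scene. Friction and masses are not known exactly. Their poses are not given: they have to be found in the camera images.
- tumbler: Fixed machine: grey base plate 215 x 190 x 14 mm, two grey cheeks 235 mm high, 196 mm apart over all, between them a cradle with motor and open black barrel. Origin on the bench below the middle of the pivot axis. x: along the pivot axis, -x the lever side, near the robot. The barrel tips to -y. Base plate from y -30 to +160 mm; the bench is free in front of it. Yaw varies by 20 deg.
- cradle (a joint): Tilt of cradle, barrel and lever about the pivot axis, rad. 0 = barrel upright, mouth up, at its stop; grows as the barrel tips to the machine's -y, up to the stop at 2.2 (mouth 36 deg below level). Balanced and stiff: stays at whatever angle it is left; takes about 2 to 6 N at the lever grip.
- pivot (a point): Point on the pivot axis midway between the cheeks, 195 mm above the bench. Axes as the machine's; the cradle turns about x, positive from z towards -y.
- lever_grip (a point): Centre of the lever's grip: black round sleeve 20 mm thick, 92 mm long, spinning freely, parallel to the pivot axis, 177 mm out along the machine's -x and 115 mm from the axis. Joint 0: lever leans 1.1 rad from vertical to the machine's +y, grip 247 mm high; mid-swing upright, 310 mm; 2.2: leans 1.1 rad to -y, 247 mm. Flat lever arm 53 mm from this point. Its axes turn with the cradle.
- barrel: Open black barrel on the cradle, outside 148 mm across at the mouth, 128 at the floor, wall 4 mm. Origin on the pivot axis, z towards the mouth; inner floor 13 mm, rim 125 mm from the origin. Tip it by the lever, do not push it. Upright, its rim is 320 mm above the bench; fully tipped, its lower lip is 65 mm up and 60 mm in front (-y) of the axis.
- catch_spot (a point): Point on the bench 125 mm in front (machine's -y) of the pivot axis, axes as the machine's. With the pan's centre here and its handle pointing away from the machine (-y), the pan clears the base plate by 15 mm and catches all that slides out (between about 60 and 180 mm in front of the axis, within 75 mm either side).
- pan: Loose white plastic work pan, open above, 160 mm (x) by 190 mm (y), 40 mm high, walls and floor 4 mm, 0.2 to 0.45 kg. Origin at the centre of its underside. A handle stands out from its -x wall. It slides on the bench; lifted by the handle alone its far end sags.
- pan_handle (a point): Middle of the pan's handle bar: bar 100 mm long along the pan's y, 12 mm thick along x, 16 mm tall, its centre 32 mm above the bench and 122 mm from the pan's origin along -x; a 36 mm gap between bar and pan wall, two arms 80 mm apart join them. Axes as the pan's.
- casting1: Polished metal dental casting, a horseshoe-shaped arch frame 42 x 44 mm and 7 mm thick, about 20 g. Origin at the centre of its underside, z up as it lies at the start, flat on the barrel's floor.
- casting2: Second casting, same as casting1.
- casting3: Third casting, same as casting1.
- articulator: Bystander: crimson hinge articulator with white stone casts in it, 0.8 kg, about 115 x 105 x 123 mm high, origin at the centre of its underside. Leave alone.
- stone_cast: Bystander: white stone cast with a red wax rim, 62 x 66 x 48 mm, origin at the centre of its underside. Leave alone.
- tooth_box: Bystander: open cardboard box of tooth cards, 130 x 75 x 26 mm, origin at the centre of its underside. Leave alone.

How it is judged:
By the outcome, as a careful person would: the job done as asked, in the order asked, and still so for the second after the job is handed in, with the robot touching nothing.
It also fails if it takes over 67 s, if anything falls off the work surface, if the arm or the gripper's body presses on something with over 40 N, if the wrist force passes 120 N, or if a joint passes its speed limit or range.

## Working session

There is one attempt and no reset: what is moved stays moved. The work goes in short steps, Python scripts to look and compute and a tool call to move; the robot and the scene stay as the last step left them, time stands still between calls to the robot, and variables do not carry over. Pictures are saved under pics/ and viewed, about 8 in all and at most 12, crops included, and the job is handed in when it is done.

Besides the shell and the picture viewer there is one more tool, called after "Request:" by a JSON object that holds its "fn" and its "kwargs", one argument or row to a line. jog_arm: Moves the arm, as the interface text tells. Its arguments: {"type":"object","properties":{"deltas":{"type":"array"},"claw":{"type":"number"},"grip_force":{"type":"number"}},"required":["deltas"]}

```bash
ls; mkdir -p pics
python3 - <<'E'
from workcell import robot
import cv2,numpy as np
s=robot.get_state();print(s)
a=robot.snapshot("scene");b=robot.snapshot("top")
cv2.imwrite("pics/a1.png",a);cv2.imwrite("pics/b1.png",b)
for c in("scene","top"):
    k=robot.get_calibration(c);print(c,{x:(np.round(v,4).tolist()) for x,v in k.items()})
    for t in("tumbler","pan","lever_grip","pan_handle","barrel","articulator","stone_cast","tooth_box"):
        for r in robot.regions_of(t,c)[:2]:
            print(c,t,round(r["confidence"],2),np.round(r["centre"],1),r["pixels"].sum())
print(robot.get_state()["time"])
E
```

```text
pics
{'time': 0.0, 'q': array([ 1.29820871e+00,  1.16481462e-01,  1.44229013e+00, -5.44069028e-06,
        1.58400928e+00, -3.77962884e-02]), 'qd': array([ 0.00086937,  0.00036732,  0.00232755, -0.00094287, -0.00265129,
       -0.00060711]), 'effort': array([-1.76410347e-03, -7.21196437e+01, -6.22656798e+01,  7.79230543e-02,
        2.34348705e-02, -9.51731886e-05]), 'tool_pos': array([0.156977  , 0.65625287, 0.2045928 ]), 'orientation': array([[-9.72562885e-01,  2.32639927e-01, -3.14657804e-04],
       [ 2.32640137e-01,  9.72562211e-01, -1.14581012e-03],
       [ 3.94631068e-05, -1.18757443e-03, -9.99999294e-01]]), 'ft_force': array([ 0.20075817,  0.89738589, -0.64371786]), 'torque': array([0.03379488, 0.04596589, 0.01614352]), 'width': 0.09250931598598734}
scene {'fx': 494.9185, 'fy': 494.9185, 'cx': 279.0247, 'cy': 206.0464, 'T': [[-0.521, -0.6452, 0.5588, 1.3696], [0.8535, -0.3905, 0.3449, 0.5968], [-0.0043, 0.6567, 0.7542, 1.3303], [0.0, 0.0, 0.0, 1.0]]}
scene tumbler 0.87 [305.6 272.1] 7921
scene pan 0.89 [212.2 203.5] 2594
scene pan 0.36 [297.3 229.2] 3460
scene lever_grip 0.9
[... 210 characters left out ...]
 209. ] 343
scene stone_cast 0.68 [209.1 207.4] 2493
scene tooth_box 0.9 [407.2 252.4] 968
scene tooth_box 0.25 [304. 272.] 7578
top {'fx': 501.0962, 'fy': 501.0962, 'cx': 275.7696, 'cy': 218.0306, 'T': [[0.027, 0.9868, -0.1595, 0.2911], [-0.9995, 0.024, -0.0206, 0.0309], [-0.0165, 0.16, 0.987, 1.5077], [0.0, 0.0, 0.0, 1.0]]}
top tumbler 0.9 [211.4 175.2] 5407
top pan 0.87 [361.  226.2] 3854
top lever_grip 0.76 [219.8 158.3] 3438
top pan_handle 0.57 [364.6 225.3] 3938
top barrel 0.56 [217.7 149.8] 2488
top barrel 0.46 [212.5 174.8] 5576
top articulator 0.66 [127.5 188.2] 970
top stone_cast 0.84 [436.  179.3] 442
top stone_cast 0.64 [126.5 187.4] 1120
top tooth_box 0.91 [143.2 278.1] 1186
0.9
```

Run:
```python
import cv2
a=cv2.imread("pics/a1.png")[130:350,100:440];b=cv2.imread("pics/b1.png")[90:310,100:480]
cv2.imwrite("pics/a1c.png",cv2.resize(a,None,fx=2.35,fy=2.35,interpolation=2))
cv2.imwrite("pics/b1c.png",cv2.resize(b,None,fx=2.1,fy=2.1,interpolation=2))
```

```text
(no output)
```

View pics/a1c.png

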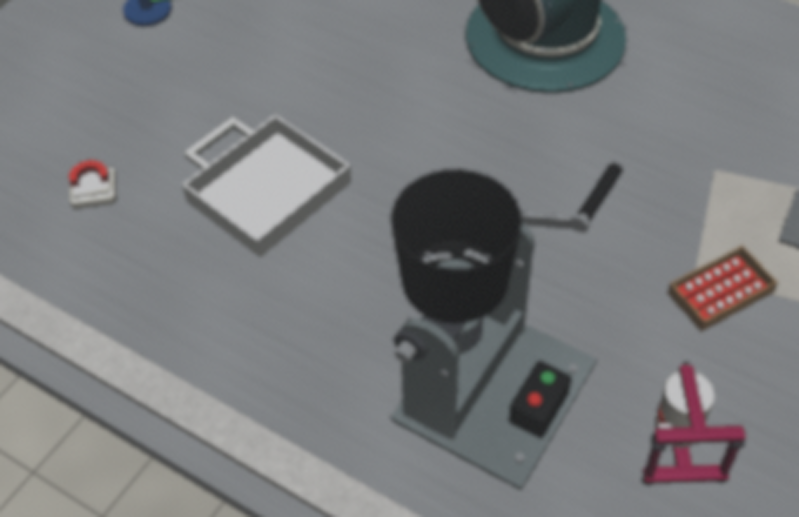

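View pics/b1c.png

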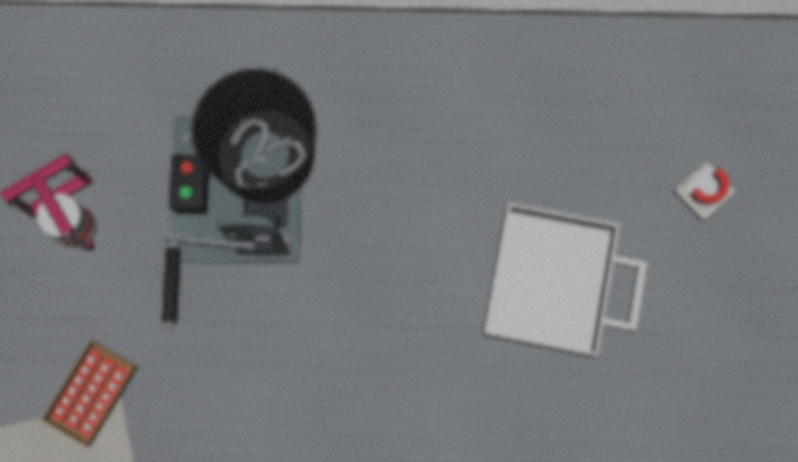

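The scene view shows the pan with its handle at the upper left (crop ~(220,140)), the lever grip at (600,195), and the barrel upright with the castings visible in it. In the top view the pan corners are at (510,204), (620,222), (598,354) and (484,333), the grip runs from (173,248) to (170,322), and the base plate corner is at (300,262).

```bash
cat > h.py <<'E'
from workcell import robot
import cv2,numpy as np
def ray(cal,px):
    T=np.array(cal["T"]);d=np.array([(px[0]-cal["cx"])/cal["fx"],-(px[1]-cal["cy"])/cal["fy"],-1.])
    return T[:3,3],T[:3,:3]@d
def atz(cal,px,z):
    o,d=ray(cal,px);return o+d*(z-o[2])/d[2]
def proj(cal,p):
    T=np.array(cal["T"]);c=T[:3,:3].T@(np.asarray(p)-T[:3,3]);return np.array([cal["cx"]-cal["fx"]*c[0]/c[2],cal["cy"]+cal["fy"]*c[1]/c[2]])
def tri(views):
    A=np.zeros((3,3));b=np.zeros(3)
    for cal,px in views:
        o,d=ray(cal,px);d=d/np.linalg.norm(d);M=np.eye(3)-np.outer(d,d);A+=M;b+=M@o
    p=np.linalg.solve(A,b);return p,[np.linalg.norm(proj(c,p)-px) for c,px in views]
E
python3 - <<'E'
from h import *
np.set_printoptions(precision=4,suppress=True)
t=robot.get_calibration("top");s=robot.get_calibration("scene")
T=lambda x,y:np.array([x/2.1+100,y/2.1+90]);S=lambda x,y:np.array([x/2.35+100,y/2.35+130])
print("pan",[atz(t,T(*p),.04)[:2] for p in((510,204),(620,222),(598,354),(484,333))])
print("bar",[atz(t,T(*p),.04)[:2] for p in((647,261),(637,329))])
print("panS",[atz(s,S(*p),.04)[:2] for p in((260,243),(184,183),(275,117),(350,165))])
print("panT tri",tri([(t,T(510,204)),(s,S(260,243))]),tri([(t,T(484,333)),(s,S(350,165))]))
print("grip",tri([(t,T(173,248)),(s,S(585,226))]),tri([(t,T(170,322)),(s,S(617,166))]))
print("base",[atz(t,T(*p),.014)[:2] for p in((300,262),(167,262),(175,117))])
print("baseS",[atz(s,S(*p),.014)[:2] for p in((393,418),(522,488),(597,359))])
for r,n in((("scene"),s),("top",t)):
    pass
E
```

```text
pan [array([ 0.6268, -0.1366]), array([ 0.6043, -0.2923]), array([ 0.4162, -0.2598]), array([ 0.4415, -0.1014])]
bar [array([ 0.5491, -0.3296]), array([ 0.4525, -0.3143])]
panS [array([ 0.6327, -0.124 ]), array([ 0.6007, -0.2862]), array([ 0.4223, -0.2514]), array([ 0.445 , -0.0973])]
panT tri (array([ 0.6274, -0.1344,  0.0282]), [np.float64(1.3398352679412182), np.float64(1.2090101479800173)]) (array([ 0.4416, -0.101 ,  0.0347]), [np.float64(0.33404816041118257), np.float64(0.2801702917195564)])
grip (array([0.5172, 0.3022, 0.2303]), [np.float64(0.5507277773608075), np.float64(0.5016747094871662)]) (array([0.4232, 0.2978, 0.2465]), [np.float64(0.8150293841048278), np.float64(0.7030456897000413)])
base [array([0.5401, 0.1619]), array([0.5354, 0.3542]), array([0.7527, 0.3549])]
baseS [array([0.7573, 0.1751]), array([0.7568, 0.3607]), array([0.5433, 0.3587])]
```

Request:
{"fn": "jog_arm", "kwargs": {
  "deltas": [
    {"travel": [-26, -32, 0], "roll": 0},
    {"travel": [-26, -32, 0], "roll": 0},
    {"travel": [-26, -32, 0], "roll": 0},
    {"travel": [-26, -32, 0], "roll": 0},
    {"travel": [-26, -32, 0], "roll": 0}
  ],
  "claw": 31,
  "grip_force": 50
}}

```text
time: 1.32
tool_pos: [0.2448, 0.4702, 0.2016]
orientation: [[-0.974, 0.226, -0.002], [0.226, 0.974, -0.003], [0.001, -0.004, -1.0]]
ft_force: [1.1, -0.3, 0.2]
width: 0.0645
```

Request:
{"fn": "jog_arm", "kwargs": {
  "deltas": [
    {"travel": [-26, -32, 0], "roll": 0},
    {"travel": [-26, -32, 0], "roll": 0},
    {"travel": [-26, -32, 0], "roll": 0},
    {"travel": [-26, -32, 0], "roll": 0},
    {"travel": [-26, -32, 0], "roll": 0}
  ]
}}

```text
time: 1.73
tool_pos: [0.334, 0.2819, 0.2023]
orientation: [[-0.975, 0.223, 0.0], [0.223, 0.975, -0.002], [-0.0, -0.002, -1.0]]
ft_force: [1.5, 0.5, -0.1]
width: 0.0329
```

Request:
{"fn": "jog_arm", "kwargs": {
  "deltas": [
    {"travel": [-19, -37, 0], "roll": 0},
    {"travel": [-19, -37, 0], "roll": 0},
    {"travel": [-19, -37, 0], "roll": 0},
    {"travel": [-19, -37, 0], "roll": 0},
    {"travel": [-19, -37, 0], "roll": 0}
  ]
}}

```text
time: 2.15
tool_pos: [0.3838, 0.0796, 0.2039]
orientation: [[-0.975, 0.221, 0.005], [0.221, 0.975, -0.0], [-0.005, 0.001, -1.0]]
ft_force: [1.6, 0.8, 1.0]
width: 0.0309
```

Request:
{"fn": "jog_arm", "kwargs": {
  "deltas": [
    {"travel": [-19, -37, 0], "roll": 0},
    {"travel": [-19, -37, 0], "roll": -2},
    {"travel": [-19, -37, 0], "roll": -2},
    {"travel": [-19, -37, 0], "roll": 0},
    {"travel": [-19, -37, 0], "roll": 0}
  ]
}}

```text
time: 2.57
tool_pos: [0.4393, -0.1216, 0.2066]
orientation: [[-0.989, 0.15, 0.012], [0.15, 0.989, -0.001], [-0.012, 0.0, -1.0]]
ft_force: [1.3, 1.0, 0.5]
width: 0.031
```

Request:
{"fn": "jog_arm", "kwargs": {
  "deltas": [
    {"travel": [-19, -37, 0], "roll": 0},
    {"travel": [-19, -30, 0], "roll": 0},
    {"travel": [-10, -15, 0], "roll": 0},
    {"travel": [0, 0, 0], "roll": 0}
  ]
}}

```text
time: 2.9
tool_pos: [0.4746, -0.2197, 0.2069]
orientation: [[-0.988, 0.157, 0.012], [0.157, 0.988, -0.003], [-0.013, -0.001, -1.0]]
ft_force: [0.1, 1.3, -0.0]
width: 0.0309
```

Run:
```python
from h import *
np.set_printoptions(precision=4,suppress=True)
s=robot.get_state();w=robot.get_calibration("wrist");a=robot.snapshot("wrist")
cv2.imwrite("pics/w1.png",a);print(s["time"],s["tool_pos"],s["orientation"],s["width"]);print(w)
for p in((.5025,-.318,.04),(.5025,-.318,0.032)): print(proj(w,p))
for t in("pan","pan_handle"):
    for r in robot.regions_of(t,"wrist")[:2]: print(t,r["confidence"],r["centre"],r["pixels"].sum())
```

```text
2.9 [ 0.4746 -0.2197  0.2069] [[-0.9876  0.1567  0.0123]
 [ 0.1567  0.9876 -0.0027]
 [-0.0126 -0.0007 -0.9999]] 0.03094413978053659
{'fx': 318.8335237057346, 'fy': 318.8335237057346, 'cx': 279.2208264054689, 'cy': 209.18873280319795, 'T': array([[ 0.1564, -0.9391, -0.3059,  0.391 ],
       [ 0.9877,  0.1489,  0.0478, -0.205 ],
       [ 0.0007, -0.3096,  0.9509,  0.3857],
       [ 0.    ,  0.    ,  0.    ,  1.    ]])}
[197.5035 221.7473]
[199.1527 219.3919]
pan 0.78 [301.7, 203.4] 21516
pan_handle 0.62 [301.2, 207.8] 21554
```

View pics/w1.png

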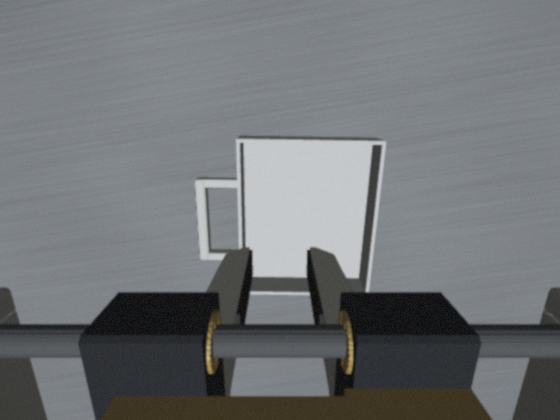

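The wrist view shows the handle bar's outer edge from (196,180) to (201,260), its middle near (203,219). My estimate projects to (198,222), so the two nearly agree.

Run:
```python
from h import *
np.set_printoptions(precision=4,suppress=True)
w=robot.get_calibration("wrist");t=robot.get_calibration("top")
P=[atz(w,p,.04)[:2] for p in((196,180),(201,260),(384,140),(237,140),(370,293))];print(P)
e=P[0]-P[1];e/=np.linalg.norm(e);print("bar dir",e,np.degrees(np.arctan2(e[1],e[0])))
n=np.array([-e[1],e[0]]);c=(P[0]+P[1])/2+.006*n;print("bar centre",c,"pan",c+.122*n)
print("far edge",np.degrees(np.arctan2(*(P[2]-P[4])[::-1])))
T=lambda x,y:np.array([x/2.1+100,y/2.1+90])
for a,b in(((647,261),(196,180)),((637,329),(201,260)),((510,204),(384,140))): print(tri([(t,T(*a)),(w,np.array(b))]))
s=robot.get_state();R=s["orientation"];print("move tool",R.T@(np.r_[c,.032]-s["tool_pos"])*1000,"tool y yaw",np.degrees(np.arctan2(-R[0,1],R[1,1])))
```

```text
[array([ 0.4538, -0.3049]), array([ 0.5507, -0.3219]), array([ 0.4423, -0.0966]), array([ 0.4181, -0.2515]), array([ 0.628 , -0.1239])]
bar dir [-0.9848  0.1735] 170.00646211745627
bar centre [ 0.5012 -0.3193] pan [ 0.4801 -0.4394]
far edge 171.63558189119144
(array([ 0.6251, -0.5039, -0.6472]), [np.float64(10.320686349292297), np.float64(13.521046540290941)])
(array([ 0.4266, -0.2418,  0.3026]), [np.float64(4.681342273116253), np.float64(38.64377322472786)])
(array([ 0.5004, -0.1298,  0.2165]), [np.float64(32.77542255620472), np.float64(142.61914792257153)])
move tool [-40.6477 -97.4089 175.9274] tool y yaw -8.88292273266527
```

Request:
{"fn": "jog_arm", "kwargs": {
  "deltas": [
    {"travel": [-12, -24, 27], "roll": 0},
    {"travel": [-12, -24, 27], "roll": 0},
    {"travel": [-10, -20, 25], "roll": 0},
    {"travel": [-6, -12, 15], "roll": 0},
    {"travel": [0, 0, 0], "roll": 0}
  ]
}}

```text
time: 3.47
tool_pos: [0.5048, -0.2985, 0.1155]
orientation: [[-0.989, 0.146, 0.021], [0.146, 0.989, -0.005], [-0.022, -0.002, -1.0]]
ft_force: [0.4, 0.3, 0.6]
width: 0.031
```

Run:
```python
from h import *
np.set_printoptions(precision=4,suppress=True)
s=robot.get_state();w=robot.get_calibration("wrist");a=robot.snapshot("wrist")
cv2.imwrite("pics/w2.png",a);print(s["time"],s["tool_pos"],s["orientation"],s["width"])
for p in((.5033,-.3075,.04),(.502,-.316,0.04)): print(proj(w,p))
```

```text
3.4667 [ 0.5048 -0.2985  0.1155] [[-0.989   0.1463  0.0211]
 [ 0.1462  0.9892 -0.0054]
 [-0.0217 -0.0023 -0.9998]] 0.030983246790684336
[266.6008 210.523 ]
[256.3612 210.4686]
```

View pics/w2.png

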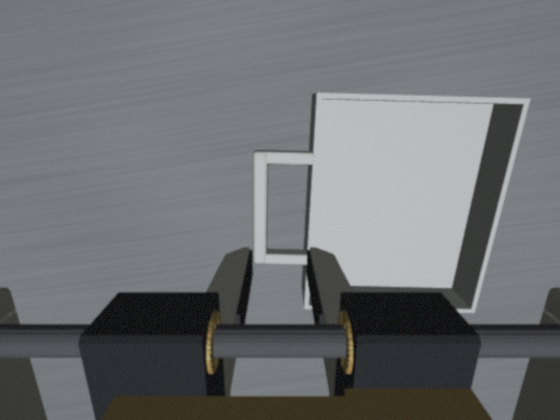

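Request:
{"fn": "jog_arm", "kwargs": {
  "deltas": [
    {"travel": [2, -10, 15], "roll": 0},
    {"travel": [1, -4, 25], "roll": 0},
    {"travel": [1, -1, 20], "roll": 0},
    {"travel": [0, 0, 12], "roll": 0},
    {"travel": [0, 0, 6], "roll": 0}
  ]
}}

```text
time: 3.93
tool_pos: [0.5035, -0.3074, 0.0467]
orientation: [[-0.99, 0.141, 0.032], [0.14, 0.99, -0.011], [-0.033, -0.006, -0.999]]
ft_force: [0.3, 0.3, -0.1]
width: 0.0308
```

Request:
{"fn": "jog_arm", "kwargs": {
  "deltas": [
    {"travel": [2, -5, 3], "roll": 1},
    {"travel": [0, -1, 10], "roll": 0},
    {"travel": [0, 0, 5], "roll": 0},
    {"travel": [0, 0, 0], "roll": 0}
  ]
}}

```text
time: 4.27
tool_pos: [0.5024, -0.3121, 0.0307]
orientation: [[-0.987, 0.158, 0.035], [0.157, 0.987, -0.013], [-0.037, -0.007, -0.999]]
ft_force: [-0.6, 0.6, 0.3]
width: 0.0305
```

Request:
{"fn": "jog_arm", "kwargs": {
  "deltas": [
    {"travel": [0, 0, 0], "roll": 0},
    {"travel": [0, 0, 0], "roll": 0},
    {"travel": [0, 0, 0], "roll": 0}
  ],
  "claw": 0,
  "grip_force": 50
}}

```text
time: 4.52
tool_pos: [0.5029, -0.3124, 0.0318]
orientation: [[-0.987, 0.158, 0.036], [0.157, 0.987, -0.013], [-0.038, -0.007, -0.999]]
ft_force: [-0.1, 0.1, -0.1]
width: 0.0155
```

Request:
{"fn": "jog_arm", "kwargs": {
  "deltas": [
    {"travel": [0, 0, 0], "roll": 0},
    {"travel": [0, 0, 0], "roll": 0}
  ]
}}

```text
time: 4.68
tool_pos: [0.5032, -0.3126, 0.0324]
orientation: [[-0.987, 0.158, 0.037], [0.157, 0.987, -0.014], [-0.039, -0.008, -0.999]]
ft_force: [-0.8, 0.5, -0.8]
width: 0.0027
```

Run:
```python
from h import *
cv2.imwrite("pics/w3.png",robot.snapshot("wrist"));b=robot.snapshot("scene")[150:260,150:290]
cv2.imwrite("pics/s3.png",cv2.resize(b,None,fx=5,fy=5,interpolation=2))
w=robot.get_calibration("wrist");print(proj(w,(.5032,-.3126,.01)))
```

```text
[277.14831612 235.55317075]
```

View pics/w3.png

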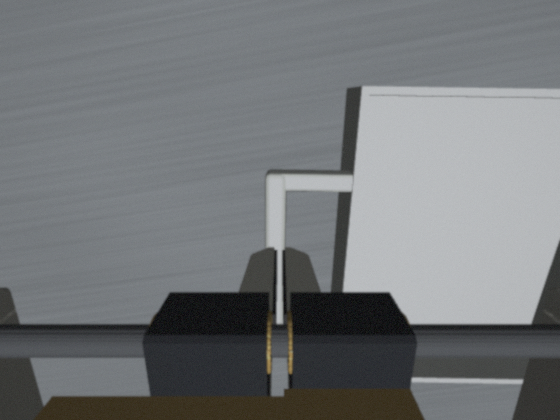

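View pics/s3.png

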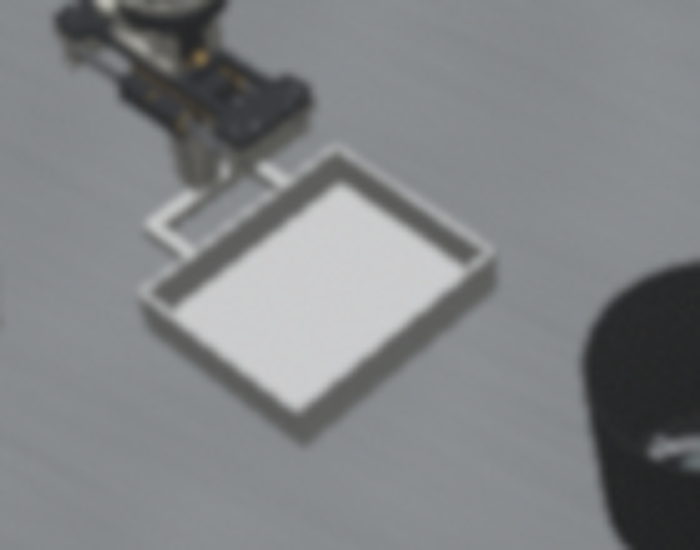

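Request:
{"fn": "jog_arm", "kwargs": {
  "deltas": [
    {"travel": [0, 8, 0], "roll": 0},
    {"travel": [0, 8, 0], "roll": 0},
    {"travel": [0, 0, 0], "roll": 0}
  ]
}}

```text
time: 5.03
tool_pos: [0.5057, -0.2955, 0.0322]
orientation: [[-0.987, 0.159, 0.037], [0.158, 0.987, -0.014], [-0.038, -0.008, -0.999]]
ft_force: [-0.2, 0.3, -0.4]
width: 0.0001
```

Run:
```python
from h import *
a=robot.snapshot("wrist");cv2.imwrite("pics/w4.png",a);o=cv2.imread("pics/w3.png")
s=robot.get_state();print(s["width"],s["ft_force"],s["tool_pos"])
# bar columns on rows 200..240
for im in(o,a):
    for r in(195,215,235): 
        g=im[r].min(axis=1).astype(int);print(r,np.where(g[220:330]>150)[0][[0,-1]]+220,end=" ")
    print()
```

```text
0.0008301753993322485 [ 0.31001217 -0.22449395  0.55840087] [ 0.50571196 -0.29591638  0.03225346]
195 [267 284] 215 [267 284] 235 [267 283] 
195 [236 329] 215 [236 329] 235 [237 329]
```

Run:
```python
from h import *
np.set_printoptions(precision=4,suppress=True)
s=robot.get_calibration("scene");w=robot.get_calibration("wrist");t=robot.get_calibration("top")
S=lambda p:(p-[150,150])*5
for z in(0,.01,.03,.05,.1): print(z,S(proj(s,(.5032,-.3126,z))))
# wrist cal at w1,w2: rebuild from tool pose; cam in tool frame from now
st=robot.get_state();R=st["orientation"];Tt=np.eye(4);Tt[:3,:3]=R;Tt[:3,3]=st["tool_pos"]
X=np.linalg.inv(Tt)@w["T"];print(X)
def cal(R,p):
    R=np.linalg.svd(np.array(R));R=R[0]@R[2];A=np.eye(4);A[:3,:3]=R;A[:3,3]=p;c=dict(w);c["T"]=A@X;return c
w1=cal([[-.9876,.1567,.0123],[.1567,.9876,-.0027],[-.0126,-.0007,-.9999]],[.4746,-.2197,.2069])
w2=cal([[-.989,.1463,.0211],[.1462,.9892,-.0054],[-.0217,-.0023,-.9998]],[.5048,-.2985,.1155])
w3=cal([[-.987,.158,.037],[.157,.987,-.014],[-.039,-.008,-.999]],[.5032,-.3126,.0324])
T=lambda x,y:np.array([x/2.1+100,y/2.1+90]);A=np.array;S1=lambda x,y:A([x/2.35+100,y/2.35+130]);S3=lambda x,y:A([x/5+150,y/5+150])
print("bar -x end",tri([(w1,A([196,180])),(w2,A([254,151])),(w3,A([267,172]))]),tri([(t,T(637,329)),(w2,A([254,151]))]),tri([(s,S1(234,118)),(w2,A([254,151]))]))
print("bar +x end",tri([(w1,A([201,260])),(w2,A([255,263]))]),tri([(t,T(647,261)),(w2,A([255,263]))]),tri([(s,S3(145,222)),(w2,A([255,263]))]),tri([(s,S3(145,222)),(t,T(647,261))]))
print("far rim -x",tri([(w1,A([384,140])),(w2,A([528,100]))]),"far rim +x",tri([(w1,A([370,293])),(w2,A([475,311]))]))
```

```text
0 [206.7252 224.3801]
0.01 [204.8222 215.0853]
0.03 [200.9677 196.2591]
0.05 [197.0473 177.1109]
0.1 [186.9465 127.7759]
[[ 0.0003  0.9547  0.2976  0.0826]
 [ 1.      0.0002 -0.0015  0.0013]
 [-0.0014  0.2976 -0.9547 -0.1798]
 [ 0.      0.      0.      1.    ]]
bar -x end (array([ 0.4543, -0.3101,  0.0331]), [np.float64(1.0622563237425469), np.float64(0.7669469934220728), np.float64(1.0335243573363204)]) (array([ 0.4484, -0.306 ,  0.0748]), [np.float64(0.08732752777579116), np.float64(0.3720485165207425)]) (array([ 0.453 , -0.3093,  0.034 ]), [np.float64(0.25464495160359857), np.float64(1.1355326615576649)])
bar +x end (array([ 0.5515, -0.3259,  0.0383]), [np.float64(0.15997396975984446), np.float64(0.21535118816438212)]) (array([ 0.5473, -0.3261,  0.0473]), [np.float64(0.6188144966400432), np.float64(2.0610017303295605)]) (array([ 0.5501, -0.3249,  0.0398]), [np.float64(0.2019580560429947), np.float64(0.7977919955450187)]) (array([ 0.5486, -0.3285,  0.0367]), [np.float64(0.5982578268033419), np.float64(0.7194730562777479)])
far rim -x (array([ 0.4441, -0.1001,  0.0409]), [np.float64(1.019996338653968), np.float64(1.4589076230579254)]) far rim +x (array([ 0.6328, -0.1269,  0.0354]), [np.float64(0.7830531332224848), np.float64(1.0418768463926975)])
```

Request:
{"fn": "jog_arm", "kwargs": {
  "deltas": [
    {"travel": [0, -9, 0], "roll": 0},
    {"travel": [0, -8, 0], "roll": 0},
    {"travel": [0, 0, 0], "roll": 0},
    {"travel": [0, 0, 0], "roll": 0},
    {"travel": [0, 0, 0], "roll": 0}
  ],
  "claw": 31,
  "grip_force": 40
}}

```text
time: 5.5
tool_pos: [0.5028, -0.3148, 0.0325]
orientation: [[-0.987, 0.158, 0.037], [0.158, 0.987, -0.014], [-0.039, -0.008, -0.999]]
ft_force: [-0.6, 0.3, 0.3]
width: 0.0283
```

Run:
```python
from h import *
a=robot.snapshot("wrist");cv2.imwrite("pics/w5.png",a[120:400,130:430])
b=robot.snapshot("scene")[150:220,150:240];im=np.vstack([cv2.resize(a[160:400,180:380],(500,600)),])
b=cv2.resize(b,(300,233),interpolation=2);c=np.zeros((600,800,3),np.uint8);c[:,:500]=im;c[:233,500:]=b;cv2.imwrite("pics/c5.png",c)
print(robot.get_state()["tool_pos"],robot.get_state()["width"])
```

```text
[ 0.50281524 -0.31455234  0.03250103] 0.030477470240037333
```

View pics/c5.png

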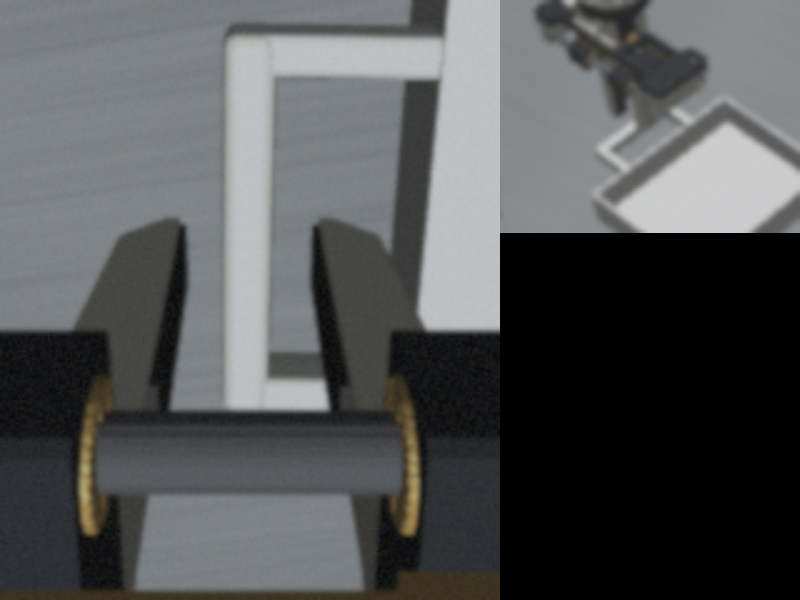

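The fingertips straddle the bar but clearly sit above it, so they reach less far down than the text says. I'll lower in small steps and watch the force.

Request:
{"fn": "jog_arm", "kwargs": {
  "deltas": [
    {"travel": [0, 0, 5], "roll": 0},
    {"travel": [0, 0, 5], "roll": 0}
  ]
}}

```text
time: 5.77
tool_pos: [0.5036, -0.3149, 0.0229]
orientation: [[-0.987, 0.158, 0.038], [0.157, 0.987, -0.015], [-0.04, -0.009, -0.999]]
ft_force: [-0.5, -0.6, 0.5]
width: 0.031
```

Request:
{"fn": "jog_arm", "kwargs": {
  "deltas": [
    {"travel": [0, 0, 5], "roll": 0},
    {"travel": [0, 0, 3], "roll": 0}
  ]
}}

```text
time: 5.93
tool_pos: [0.5038, -0.3147, 0.0133]
orientation: [[-0.987, 0.158, 0.038], [0.157, 0.987, -0.015], [-0.039, -0.008, -0.999]]
ft_force: [-0.7, -0.3, 0.2]
width: 0.0311
```

Request:
{"fn": "jog_arm", "kwargs": {
  "deltas": [
    {"travel": [0, 0, 4], "roll": 0},
    {"travel": [0, 0, 2], "roll": 0}
  ]
}}

```text
time: 6.1
tool_pos: [0.5037, -0.3144, 0.0058]
orientation: [[-0.987, 0.157, 0.037], [0.157, 0.988, -0.014], [-0.038, -0.008, -0.999]]
ft_force: [1.0, 0.2, -0.7]
width: 0.0308
```

Request:
{"fn": "jog_arm", "kwargs": {
  "deltas": [
    {"travel": [0, 0, 3], "roll": 0},
    {"travel": [0, 0, 1], "roll": 0}
  ]
}}

```text
time: 6.27
tool_pos: [0.5037, -0.3143, 0.0008]
orientation: [[-0.987, 0.157, 0.036], [0.157, 0.988, -0.013], [-0.038, -0.008, -0.999]]
ft_force: [0.0, 0.5, -0.3]
width: 0.0309
```

Request:
{"fn": "jog_arm", "kwargs": {
  "deltas": [
    {"travel": [0, 0, 0], "roll": 0},
    {"travel": [0, 0, 0], "roll": 0},
    {"travel": [0, 0, 0], "roll": 0},
    {"travel": [0, 0, 0], "roll": 0},
    {"travel": [0, 0, 0], "roll": 0}
  ],
  "claw": 0,
  "grip_force": 40
}}

```text
time: 6.68
tool_pos: [0.5039, -0.3143, 0.0009]
orientation: [[-0.987, 0.157, 0.036], [0.157, 0.987, -0.013], [-0.038, -0.008, -0.999]]
ft_force: [0.7, -0.2, -1.6]
width: 0.0117
```

Request:
{"fn": "jog_arm", "kwargs": {
  "deltas": [
    {"travel": [-7, 18.5, 0.1], "roll": -1},
    {"travel": [-7, 18.5, 0.1], "roll": -1},
    {"travel": [-7.5, 18.5, 0.1], "roll": -1},
    {"travel": [-8, 18, 0.1], "roll": -1},
    {"travel": [-8, 18, 0.1], "roll": -1}
  ]
}}

```text
time: 7.1
tool_pos: [0.5525, -0.2288, 0.0018]
orientation: [[-0.997, 0.073, 0.037], [0.072, 0.997, -0.016], [-0.038, -0.013, -0.999]]
ft_force: [-0.9, -1.5, -0.0]
width: 0.0119
```

Request:
{"fn": "jog_arm", "kwargs": {
  "deltas": [
    {"travel": [-8.5, 18.5, 0.1], "roll": -1},
    {"travel": [-9, 18, 0.1], "roll": -1},
    {"travel": [-9.2, 18, 0.1], "roll": -1},
    {"travel": [-9.5, 18, 0.1], "roll": -1},
    {"travel": [-9.5, 18, 0.1], "roll": -0.5}
  ]
}}

```text
time: 7.52
tool_pos: [0.6035, -0.1362, 0.0025]
orientation: [[-0.999, -0.01, 0.037], [-0.011, 1.0, -0.018], [-0.037, -0.018, -0.999]]
ft_force: [-1.4, -1.6, 0.1]
width: 0.0118
```

Request:
{"fn": "jog_arm", "kwargs": {
  "deltas": [
    {"travel": [-9.5, 17.5, 0.1], "roll": -0.5},
    {"travel": [-9.5, 17.5, 0.1], "roll": 0},
    {"travel": [-9.5, 16, 0.1], "roll": 0},
    {"travel": [-6, 10, 0], "roll": 0},
    {"travel": [0, 0, 0], "roll": 0}
  ]
}}

```text
time: 7.93
tool_pos: [0.6394, -0.0689, 0.0029]
orientation: [[-0.999, -0.023, 0.038], [-0.024, 1.0, -0.018], [-0.037, -0.019, -0.999]]
ft_force: [0.3, 0.7, -1.2]
width: 0.0117
```

Run:
```python
from h import *
b=robot.snapshot("top")[100:260,140:380];cv2.imwrite("pics/t6.png",cv2.resize(b,None,fx=3.3,fy=3.3,interpolation=2))
print(robot.get_state()["tool_pos"],robot.get_state()["width"])
```

```text
[ 0.63895421 -0.06963034  0.00279945] 0.011233057286484223
```

View pics/t6.png

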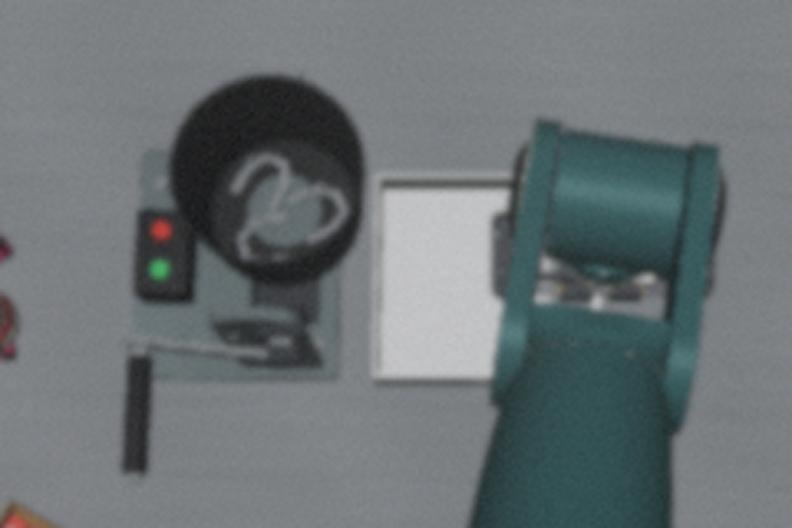

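Run:
```python
from h import *
np.set_printoptions(precision=4,suppress=True)
t=robot.get_calibration("top");A=lambda x,y:np.array([x/3.3+140,y/3.3+100])
print("pan far edge",[atz(t,A(*p),.04)[:2] for p in((375,174),(371,382))])
print("base",[atz(t,A(*p),.014)[:2] for p in((339,380),(131,378),(142,151))])
print("grip",[atz(t,A(*p),.247)[:2] for p in((140,356),(135,474))])
```

```text
pan far edge [array([0.7273, 0.134 ]), array([0.5335, 0.131 ])]
base [array([0.5389, 0.1622]), array([0.5361, 0.3537]), array([0.7526, 0.3558])]
grip [array([0.5154, 0.2973]), array([0.4232, 0.2959])]
```

Request:
{"fn": "jog_arm", "kwargs": {
  "deltas": [
    {"travel": [-6.5, 6.5, 0.2], "roll": 0},
    {"travel": [-6.5, 6.5, 0.2], "roll": 0},
    {"travel": [-3, 3, 0], "roll": 0},
    {"travel": [0, 0, 0], "roll": 0}
  ]
}}

```text
time: 8.32
tool_pos: [0.6549, -0.0544, 0.0026]
orientation: [[-0.999, -0.021, 0.037], [-0.022, 1.0, -0.018], [-0.036, -0.019, -0.999]]
ft_force: [-0.8, 0.4, -0.6]
width: 0.0117
```

Request:
{"fn": "jog_arm", "kwargs": {
  "deltas": [
    {"travel": [0, 0, 0], "roll": 0},
    {"travel": [0, 0, 0], "roll": 0},
    {"travel": [0, 0, 0], "roll": 0},
    {"travel": [0, 0, 0], "roll": 0},
    {"travel": [0, 0, -8], "roll": 0}
  ],
  "claw": 30
}}

```text
time: 8.73
tool_pos: [0.654, -0.0552, 0.0095]
orientation: [[-0.999, -0.02, 0.035], [-0.021, 1.0, -0.019], [-0.035, -0.019, -0.999]]
ft_force: [-0.8, 0.8, -1.2]
width: 0.0295
```

Request:
{"fn": "jog_arm", "kwargs": {
  "deltas": [
    {"travel": [0, 0, -20], "roll": 0},
    {"travel": [0, 0, -30], "roll": 0},
    {"travel": [0, 0, -40], "roll": 0},
    {"travel": [0, 0, -40], "roll": 0},
    {"travel": [10, 0, -38], "roll": 0}
  ]
}}

```text
time: 9.15
tool_pos: [0.6345, -0.0525, 0.1773]
orientation: [[-1.0, -0.019, 0.023], [-0.02, 1.0, -0.017], [-0.022, -0.018, -1.0]]
ft_force: [1.0, -0.7, -0.4]
width: 0.03
```

Request:
{"fn": "jog_arm", "kwargs": {
  "deltas": [
    {"travel": [24, 0, -32], "roll": 0},
    {"travel": [24, 0, -32], "roll": 0},
    {"travel": [24, 0, -32], "roll": 0},
    {"travel": [24, 0, -32], "roll": 0},
    {"travel": [24, 0, -32], "roll": 0}
  ]
}}

```text
time: 9.57
tool_pos: [0.5074, -0.052, 0.3438]
orientation: [[-0.999, -0.019, 0.028], [-0.02, 1.0, -0.018], [-0.027, -0.018, -0.999]]
ft_force: [0.9, 0.0, 1.6]
width: 0.0299
```

Run:
```python
from h import *
np.set_printoptions(precision=4,suppress=True)
s=robot.get_state();print(s["time"],s["tool_pos"],s["orientation"],s["ft_force"],s["width"])
b=robot.snapshot("top")[90:270,120:390];cv2.imwrite("pics/t7.png",cv2.resize(b,None,fx=2.9,fy=2.9,interpolation=2))
```

```text
9.5667 [ 0.5074 -0.052   0.3438] [[-0.9994 -0.0191  0.0275]
 [-0.0196  0.9996 -0.0179]
 [-0.0272 -0.0184 -0.9995]] [0.8862 0.024  1.598 ] 0.029861727648814576
```

View pics/t7.png

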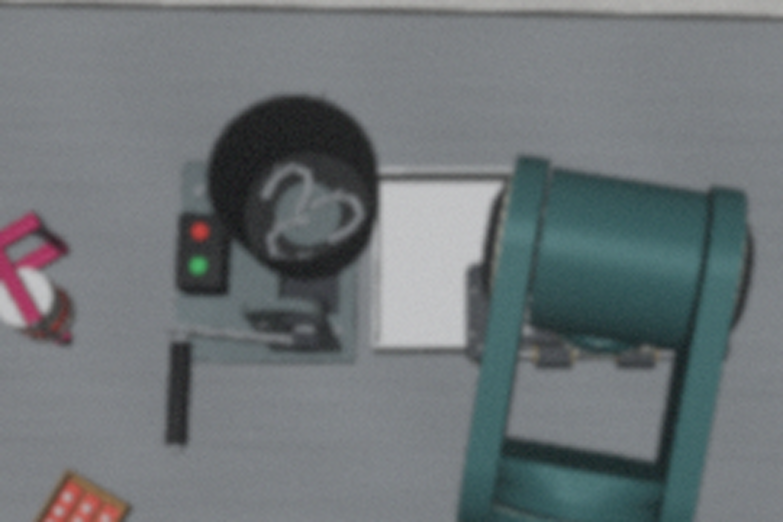

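Request:
{"fn": "jog_arm", "kwargs": {
  "deltas": [
    {"travel": [4, 37, 1], "roll": 0},
    {"travel": [4, 37, 1], "roll": 0},
    {"travel": [4, 37, 1], "roll": 0},
    {"travel": [4, 37, 1], "roll": 0},
    {"travel": [4, 37, 1], "roll": 0}
  ],
  "claw": 60
}}

```text
time: 10.03
tool_pos: [0.4786, 0.1319, 0.3526]
orientation: [[-0.999, -0.006, 0.051], [-0.007, 1.0, -0.021], [-0.051, -0.021, -0.998]]
ft_force: [1.2, -1.2, -0.4]
width: 0.0579
```

Request:
{"fn": "jog_arm", "kwargs": {
  "deltas": [
    {"travel": [3, 37, 2], "roll": 0},
    {"travel": [3, 37, 2], "roll": 0},
    {"travel": [3, 37, 2], "roll": 0},
    {"travel": [3, 30, 2], "roll": 0},
    {"travel": [0, 0, 0], "roll": 0}
  ]
}}

```text
time: 10.45
tool_pos: [0.4611, 0.2835, 0.3443]
orientation: [[-0.998, -0.009, 0.056], [-0.01, 1.0, -0.018], [-0.055, -0.018, -0.998]]
ft_force: [-0.4, -1.0, -0.2]
width: 0.0599
```

Run:
```python
from h import *
np.set_printoptions(precision=4,suppress=True)
s=robot.get_state();print(s["time"],s["tool_pos"],s["orientation"],s["ft_force"],s["width"])
w=robot.get_calibration("wrist");a=robot.snapshot("wrist");cv2.imwrite("pics/w8.png",a)
for p in((.469,.3,.247),(.423,.299,.247),(.515,.3,.247)):print(proj(w,p))
np.save("w8.npy",w["T"])
```

```text
10.45 [0.4611 0.2835 0.3443] [[-0.9984 -0.0089  0.0555]
 [-0.0099  0.9998 -0.0175]
 [-0.0553 -0.018  -0.9983]] [-0.385  -1.0069 -0.174 ] 0.05990235680414322
[297.5286 207.7318]
[297.939  157.4487]
[296.1187 252.7054]
```

View pics/w8.png

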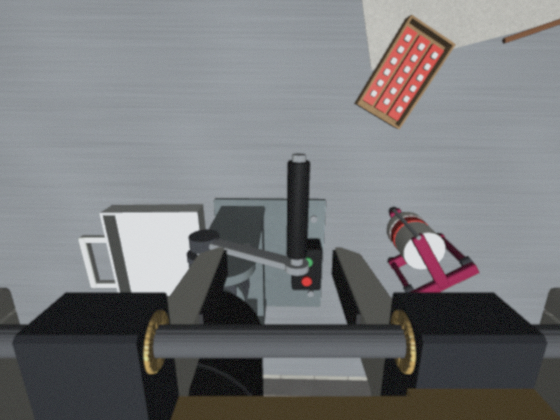

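Request:
{"fn": "jog_arm", "kwargs": {
  "deltas": [
    {"travel": [-1, 12, 15], "roll": 0},
    {"travel": [-1, 5, 28], "roll": 0},
    {"travel": [-1, 2, 30], "roll": 0},
    {"travel": [0, 1, 25], "roll": 0},
    {"travel": [0, 0, 10], "roll": 0}
  ]
}}

```text
time: 10.92
tool_pos: [0.4718, 0.2982, 0.2401]
orientation: [[-0.998, -0.008, 0.065], [-0.009, 1.0, -0.014], [-0.065, -0.015, -0.998]]
ft_force: [-0.1, -0.8, -0.0]
width: 0.0601
```

Request:
{"fn": "jog_arm", "kwargs": {
  "deltas": [
    {"travel": [0, 0, 0], "roll": 0}
  ]
}}

```text
time: 11.0
tool_pos: [0.4716, 0.2969, 0.2386]
orientation: [[-0.998, -0.007, 0.063], [-0.008, 1.0, -0.015], [-0.063, -0.016, -0.998]]
ft_force: [0.1, -0.2, 0.1]
width: 0.0599
```

Request:
{"fn": "jog_arm", "kwargs": {
  "deltas": [
    {"travel": [0, 2, 12], "roll": 0},
    {"travel": [0, 1, 8], "roll": 0},
    {"travel": [0, 0, 2], "roll": 0},
    {"travel": [0, 0, 0], "roll": 0}
  ]
}}

```text
time: 11.33
tool_pos: [0.4744, 0.2985, 0.2194]
orientation: [[-0.998, -0.005, 0.067], [-0.006, 1.0, -0.013], [-0.067, -0.014, -0.998]]
ft_force: [0.5, -0.1, 0.2]
width: 0.0597
```

Request:
{"fn": "jog_arm", "kwargs": {
  "deltas": [
    {"travel": [0, 0, 0], "roll": 0},
    {"travel": [0, 0, 0], "roll": 0},
    {"travel": [0, 0, 0], "roll": 0},
    {"travel": [0, 0, 0], "roll": 0},
    {"travel": [0, 0, 0], "roll": 0}
  ],
  "claw": 5,
  "grip_force": 20
}}

```text
time: 11.75
tool_pos: [0.475, 0.299, 0.2222]
orientation: [[-0.998, -0.005, 0.07], [-0.006, 1.0, -0.012], [-0.07, -0.012, -0.997]]
ft_force: [0.4, 0.7, -0.4]
width: 0.0313
```

Request:
{"fn": "jog_arm", "kwargs": {
  "deltas": [
    {"travel": [0, 0, 0], "roll": 0},
    {"travel": [0, 0, 0], "roll": 0},
    {"travel": [0, 0, 0], "roll": 0}
  ]
}}

```text
time: 12.0
tool_pos: [0.4751, 0.2979, 0.2226]
orientation: [[-0.998, -0.005, 0.07], [-0.006, 1.0, -0.014], [-0.07, -0.015, -0.997]]
ft_force: [-0.5, 2.1, -0.1]
width: 0.0189
```

```bash
cat > arc.py <<'E'
import sys
from h import *
np.set_printoptions(precision=1,suppress=True)
# usage: arc.py nrows step_rad(sign: + tips) [Cy Cz]
n=int(sys.argv[1]);st=float(sys.argv[2]);C=np.array([.1954,.1704]) if len(sys.argv)<5 else np.array(list(map(float,sys.argv[3:5])))
s=robot.get_state();R=s["orientation"];p=s["tool_pos"]
v=p[1:]-C;th=np.arctan2(v[0],v[1]);print("t",s["time"],"theta",round(th,3),"joint",round(1.1-th,3),"r",round(np.linalg.norm(v),4),"x",p[0].round(4),"F",s["ft_force"],"w",s["width"])
pos=lambda a:np.array([.4751+(.2979-(C[0]+.115*np.sin(a)))*.014,C[0]+.115*np.sin(a),C[1]+.115*np.cos(a)])
q=p
for i in range(n):
    a=th-st*(i+1);t=pos(a);print(R.T@(t-q)*1000,end=", " if (i+1)%5 else "\n");q=t
E
python3 arc.py 15 .035
```

```text
t 12.0 theta 1.1 joint 0.0 r 0.115 x 0.4751 F [-0.5  2.1 -0.1] w 0.01892372445428439
[-0.3 -1.9 -3.5], [-0.3 -2.1 -3.4], [-0.3 -2.2 -3.4], [-0.3 -2.3 -3.3], [-0.2 -2.4 -3.2]
[-0.2 -2.5 -3.1], [-0.2 -2.6 -3. ], [-0.2 -2.7 -2.9], [-0.2 -2.8 -2.8], [-0.2 -2.9 -2.7]
[-0.2 -3.  -2.6], [-0.2 -3.1 -2.5], [-0.2 -3.2 -2.4], [-0.2 -3.3 -2.3], [-0.2 -3.4 -2.2]
```

Request:
{"fn": "jog_arm", "kwargs": {
  "deltas": [
    {"travel": [-0.3, -1.9, -3.5], "roll": 0},
    {"travel": [-0.3, -2.1, -3.4], "roll": 0},
    {"travel": [-0.3, -2.2, -3.4], "roll": 0},
    {"travel": [-0.3, -2.3, -3.3], "roll": 0},
    {"travel": [-0.2, -2.4, -3.2], "roll": 0}
  ],
  "grip_force": 25
}}

```text
time: 12.42
tool_pos: [0.4751, 0.2873, 0.2396]
orientation: [[-0.998, -0.006, 0.069], [-0.007, 1.0, -0.013], [-0.069, -0.014, -0.998]]
ft_force: [2.3, 2.1, -4.1]
width: 0.0193
```

```bash
python3 arc.py 10 .035; python3 -c "
from h import *
b=robot.snapshot('scene')[180:330,250:400];cv2.imwrite('pics/s9.png',cv2.resize(b,None,fx=3.5,fy=3.5,interpolation=2))"
```

```text
t 12.4167 theta 0.925 joint 0.175 r 0.115 x 0.4751 F [ 2.3  2.1 -4.1] w 0.01933937700987165
[-0.4 -2.5 -3.1], [-0.2 -2.6 -3. ], [-0.2 -2.7 -2.9], [-0.2 -2.8 -2.8], [-0.2 -2.9 -2.7]
[-0.2 -3.  -2.6], [-0.2 -3.1 -2.5], [-0.2 -3.2 -2.4], [-0.2 -3.3 -2.3], [-0.2 -3.4 -2.2]
```

Request:
{"fn": "jog_arm", "kwargs": {
  "deltas": [
    {"travel": [-0.3, -2.5, -3.1], "roll": 0},
    {"travel": [-0.2, -2.6, -3.0], "roll": 0},
    {"travel": [-0.2, -2.7, -2.9], "roll": 0},
    {"travel": [-0.2, -2.8, -2.8], "roll": 0},
    {"travel": [-0.2, -2.9, -2.7], "roll": 0}
  ]
}}

```text
time: 12.88
tool_pos: [0.4752, 0.2723, 0.256]
orientation: [[-0.998, -0.006, 0.068], [-0.007, 1.0, -0.014], [-0.068, -0.014, -0.998]]
ft_force: [1.9, 1.6, -5.5]
width: 0.0196
```

Request:
{"fn": "jog_arm", "kwargs": {
  "deltas": [
    {"travel": [-0.2, -3.0, -2.6], "roll": 0},
    {"travel": [-0.2, -3.1, -2.5], "roll": 0},
    {"travel": [-0.2, -3.2, -2.4], "roll": 0},
    {"travel": [-0.2, -3.3, -2.3], "roll": 0},
    {"travel": [-0.2, -3.4, -2.2], "roll": 0}
  ]
}}

```text
time: 13.3
tool_pos: [0.4754, 0.2545, 0.2691]
orientation: [[-0.998, -0.006, 0.068], [-0.007, 1.0, -0.014], [-0.068, -0.015, -0.998]]
ft_force: [0.7, 1.9, -7.6]
width: 0.0195
```

```bash
python3 arc.py 15 .035
```

```text
t 13.3 theta 0.54 joint 0.56 r 0.1151 x 0.4754 F [ 0.7  1.9 -7.6] w 0.019466504436012718
[-0.5 -3.5 -1.9], [-0.2 -3.6 -1.8], [-0.1 -3.6 -1.7], [-0.1 -3.7 -1.6], [-0.1 -3.8 -1.4]
[-0.1 -3.8 -1.3], [-0.1 -3.8 -1.2], [-0.1 -3.9 -1. ], [-0.1 -3.9 -0.9], [-0.1 -4.  -0.8]
[-0.1 -4.  -0.6], [-0.1 -4.  -0.5], [-0.1 -4.  -0.3], [-0.  -4.  -0.2], [-0.  -4.  -0.1]
```

Request:
{"fn": "jog_arm", "kwargs": {
  "deltas": [
    {"travel": [-0.2, -3.4, -1.6], "roll": 0},
    {"travel": [-0.2, -3.6, -1.6], "roll": 0},
    {"travel": [-0.1, -3.6, -1.5], "roll": 0},
    {"travel": [-0.1, -3.7, -1.4], "roll": 0},
    {"travel": [-0.1, -3.8, -1.3], "roll": 0}
  ]
}}

```text
time: 13.72
tool_pos: [0.4755, 0.2352, 0.2783]
orientation: [[-0.998, -0.006, 0.068], [-0.007, 1.0, -0.012], [-0.068, -0.013, -0.998]]
ft_force: [0.4, 4.4, -4.6]
width: 0.0191
```

Request:
{"fn": "jog_arm", "kwargs": {
  "deltas": [
    {"travel": [-0.1, -3.8, -1.2], "roll": 0},
    {"travel": [-0.1, -3.8, -1.1], "roll": 0},
    {"travel": [-0.1, -3.9, -1.0], "roll": 0},
    {"travel": [-0.1, -3.9, -0.9], "roll": 0},
    {"travel": [-0.1, -4.0, -0.7], "roll": 0}
  ]
}}

```text
time: 14.13
tool_pos: [0.4757, 0.2139, 0.2839]
orientation: [[-0.998, -0.006, 0.068], [-0.007, 1.0, -0.012], [-0.068, -0.013, -0.998]]
ft_force: [0.4, 4.8, -5.0]
width: 0.0191
```

```bash
python3 arc.py 15 .035 .1954 .1694
```

```text
t 14.1333 theta 0.16 joint 0.94 r 0.116 x 0.4757 F [ 0.4  4.8 -5. ] w 0.019135409778391527
[-0.6 -4.1  0.5], [-0.1 -4.  -0.4], [-0.  -4.  -0.2], [-0.  -4.  -0.1], [-0. -4.  0.]
[-0.  -4.   0.2], [-0.  -4.   0.3], [ 0.  -4.   0.5], [ 0.  -4.   0.6], [ 0.  -4.   0.7]
[ 0.  -3.9  0.9], [ 0.  -3.9  1. ], [ 0.  -3.9  1.1], [ 0.1 -3.8  1.3], [ 0.1 -3.8  1.4]
```

Request:
{"fn": "jog_arm", "kwargs": {
  "deltas": [
    {"travel": [-0.2, -4.0, 0.1], "roll": 0},
    {"travel": [-0.1, -4.0, 0], "roll": 0},
    {"travel": [0, -4.0, 0], "roll": 0},
    {"travel": [0, -4.0, 0.1], "roll": 0},
    {"travel": [0, -4.0, 0.1], "roll": 0}
  ]
}}

```text
time: 14.55
tool_pos: [0.4758, 0.1924, 0.2854]
orientation: [[-0.998, -0.007, 0.068], [-0.008, 1.0, -0.01], [-0.068, -0.011, -0.998]]
ft_force: [0.4, 4.9, -5.7]
width: 0.0193
```

Request:
{"fn": "jog_arm", "kwargs": {
  "deltas": [
    {"travel": [0, -3.5, 0.3], "roll": 0},
    {"travel": [0, -3.5, 0.4], "roll": 0},
    {"travel": [0, -3.5, 0.5], "roll": 0},
    {"travel": [0, -3.5, 0.6], "roll": 0},
    {"travel": [0, -3.5, 0.7], "roll": 0}
  ]
}}

```text
time: 14.97
tool_pos: [0.476, 0.1732, 0.2832]
orientation: [[-0.998, -0.007, 0.068], [-0.008, 1.0, -0.009], [-0.068, -0.01, -0.998]]
ft_force: [-0.3, 5.8, -3.2]
width: 0.019
```

```bash
python3 arc.py 15 .025 .1954 .1694
```

```text
t 14.9667 theta -0.193 joint 1.293 r 0.116 x 0.476 F [-0.3  5.8 -3.2] w 0.01901668055153677
[-0.8 -2.6  1.6], [ 0.  -2.8  0.7], [ 0.  -2.8  0.8], [ 0.  -2.8  0.8], [ 0.  -2.7  0.9]
[ 0.  -2.7  1. ], [ 0.1 -2.7  1. ], [ 0.1 -2.7  1.1], [ 0.1 -2.6  1.2], [ 0.1 -2.6  1.2]
[ 0.1 -2.6  1.3], [ 0.1 -2.5  1.4], [ 0.1 -2.5  1.4], [ 0.1 -2.5  1.5], [ 0.1 -2.4  1.5]
```

Request:
{"fn": "jog_arm", "kwargs": {
  "deltas": [
    {"travel": [0, -2.7, 1.0], "roll": 0},
    {"travel": [0, -2.8, 0.8], "roll": 0},
    {"travel": [0, -2.8, 0.8], "roll": 0},
    {"travel": [0, -2.8, 0.9], "roll": 0},
    {"travel": [0, -2.7, 0.9], "roll": 0}
  ]
}}

```text
time: 15.38
tool_pos: [0.4761, 0.1581, 0.2792]
orientation: [[-0.998, -0.008, 0.069], [-0.008, 1.0, -0.007], [-0.068, -0.008, -0.998]]
ft_force: [1.3, 6.9, -3.2]
width: 0.0194
```

Request:
{"fn": "jog_arm", "kwargs": {
  "deltas": [
    {"travel": [0, -2.7, 1.0], "roll": 0},
    {"travel": [0, -2.7, 1.0], "roll": 0},
    {"travel": [0, -2.7, 1.1], "roll": 0},
    {"travel": [0, -2.6, 1.2], "roll": 0},
    {"travel": [0, -2.6, 1.2], "roll": 0}
  ]
}}

```text
time: 15.8
tool_pos: [0.4762, 0.1442, 0.2733]
orientation: [[-0.998, -0.009, 0.068], [-0.009, 1.0, -0.005], [-0.068, -0.005, -0.998]]
ft_force: [-0.5, 7.1, -4.2]
width: 0.0194
```

Request:
{"fn": "jog_arm", "kwargs": {
  "deltas": [
    {"travel": [0, -2.6, 1.3], "roll": 0},
    {"travel": [0, -2.5, 1.4], "roll": 0},
    {"travel": [0, -2.5, 1.4], "roll": 0},
    {"travel": [0.1, -2.5, 1.5], "roll": 0},
    {"travel": [0.1, -2.4, 1.5], "roll": 0}
  ]
}}

```text
time: 16.22
tool_pos: [0.4762, 0.1315, 0.2659]
orientation: [[-0.998, -0.01, 0.067], [-0.01, 1.0, -0.001], [-0.067, -0.002, -0.998]]
ft_force: [1.0, 8.1, -3.5]
width: 0.0193
```

```bash
python3 arc.py 20 .025 .1954 .1694
```

```text
t 16.2167 theta -0.585 joint 1.685 r 0.1157 x 0.4762 F [ 1.   8.1 -3.5] w 0.019286791583958008
[-1.  -2.   2.3], [ 0.1 -2.3  1.7], [ 0.1 -2.3  1.7], [ 0.1 -2.2  1.8], [ 0.1 -2.2  1.8]
[ 0.1 -2.2  1.9], [ 0.1 -2.1  2. ], [ 0.1 -2.1  2. ], [ 0.1 -2.   2.1], [ 0.1 -2.   2.1]
[ 0.1 -1.9  2.2], [ 0.1 -1.8  2.2], [ 0.1 -1.8  2.2], [ 0.1 -1.7  2.3], [ 0.2 -1.7  2.3]
[ 0.2 -1.6  2.4], [ 0.2 -1.6  2.4], [ 0.2 -1.5  2.5], [ 0.2 -1.4  2.5], [ 0.2 -1.4  2.5]
```

Request:
{"fn": "jog_arm", "kwargs": {
  "deltas": [
    {"travel": [0, -2.0, 2.2], "roll": 0},
    {"travel": [0, -2.1, 2.0], "roll": 0},
    {"travel": [0, -2.1, 2.0], "roll": 0},
    {"travel": [0, -2.1, 2.0], "roll": 0},
    {"travel": [0, -2.1, 2.0], "roll": 0}
  ]
}}

```text
time: 16.63
tool_pos: [0.4764, 0.1201, 0.257]
orientation: [[-0.998, -0.01, 0.068], [-0.01, 1.0, 0.001], [-0.068, -0.0, -0.998]]
ft_force: [-2.3, 6.4, -0.0]
width: 0.0196
```

Request:
{"fn": "jog_arm", "kwargs": {
  "deltas": [
    {"travel": [0, -2.1, 2.0], "roll": 0},
    {"travel": [0, -2.1, 2.0], "roll": 0},
    {"travel": [0, -2.0, 2.1], "roll": 0},
    {"travel": [0, -2.0, 2.1], "roll": 0},
    {"travel": [0, -1.9, 2.2], "roll": 0}
  ]
}}

```text
time: 17.05
tool_pos: [0.4765, 0.11, 0.247]
orientation: [[-0.998, -0.012, 0.068], [-0.011, 1.0, 0.004], [-0.068, 0.003, -0.998]]
ft_force: [-1.1, 6.3, 0.7]
width: 0.0194
```

```bash
python3 arc.py 20 .025 .1954 .1694; python3 -c "
from h import *
b=robot.snapshot('scene')[180:330,220:400];cv2.imwrite('pics/s9.png',cv2.resize(b,None,fx=4,fy=4,interpolation=2))"
```

```text
t 17.05 theta -0.834 joint 1.934 r 0.1154 x 0.4765 F [-1.1  6.3  0.7] w 0.01937593762461115
[-1.1 -1.7  2.5], [ 0.1 -1.9  2.2], [ 0.1 -1.8  2.2], [ 0.2 -1.7  2.3], [ 0.2 -1.7  2.3]
[ 0.2 -1.6  2.4], [ 0.2 -1.6  2.4], [ 0.2 -1.5  2.4], [ 0.2 -1.4  2.5], [ 0.2 -1.4  2.5]
[ 0.2 -1.3  2.5], [ 0.2 -1.3  2.6], [ 0.2 -1.2  2.6], [ 0.2 -1.1  2.6], [ 0.2 -1.1  2.7]
[ 0.2 -1.   2.7], [ 0.2 -0.9  2.7], [ 0.2 -0.9  2.7], [ 0.2 -0.8  2.8], [ 0.2 -0.7  2.8]
```

Request:
{"fn": "jog_arm", "kwargs": {
  "deltas": [
    {"travel": [0, -1.7, 2.4], "roll": 0},
    {"travel": [0, -1.7, 2.3], "roll": 0},
    {"travel": [0, -1.7, 2.3], "roll": 0},
    {"travel": [0, -1.6, 2.4], "roll": 0},
    {"travel": [0, -1.6, 2.4], "roll": 0}
  ]
}}

```text
time: 17.52
tool_pos: [0.4766, 0.1013, 0.2358]
orientation: [[-0.998, -0.012, 0.068], [-0.012, 1.0, 0.006], [-0.068, 0.006, -0.998]]
ft_force: [-1.9, 7.6, 0.4]
width: 0.0196
```

Request:
{"fn": "jog_arm", "kwargs": {
  "deltas": [
    {"travel": [0, -1.5, 2.4], "roll": 0},
    {"travel": [0, -1.5, 2.4], "roll": 0},
    {"travel": [0, -1.4, 2.5], "roll": 0},
    {"travel": [0, -1.4, 2.5], "roll": 0},
    {"travel": [0, 0, 0], "roll": 0}
  ]
}}

```text
time: 17.93
tool_pos: [0.4765, 0.0955, 0.2265]
orientation: [[-0.998, -0.013, 0.068], [-0.012, 1.0, 0.01], [-0.068, 0.009, -0.998]]
ft_force: [3.4, 6.8, -5.7]
width: 0.0194
```

```bash
python3 arc.py 5 .01 .1954 .1694; python3 -c "
from h import *
b=robot.snapshot('scene')[180:330,220:400];cv2.imwrite('pics/s9.png',cv2.resize(b,None,fx=4,fy=4,interpolation=2))"
```

```text
t 17.9333 theta -1.052 joint 2.152 r 0.115 x 0.4765 F [ 3.4  6.8 -5.7] w 0.01940376963211148
[-1.3 -0.6  1.1], [ 0.1 -0.6  1. ], [ 0.1 -0.6  1. ], [ 0.1 -0.5  1. ], [ 0.1 -0.5  1. ]
```

View pics/s9.png

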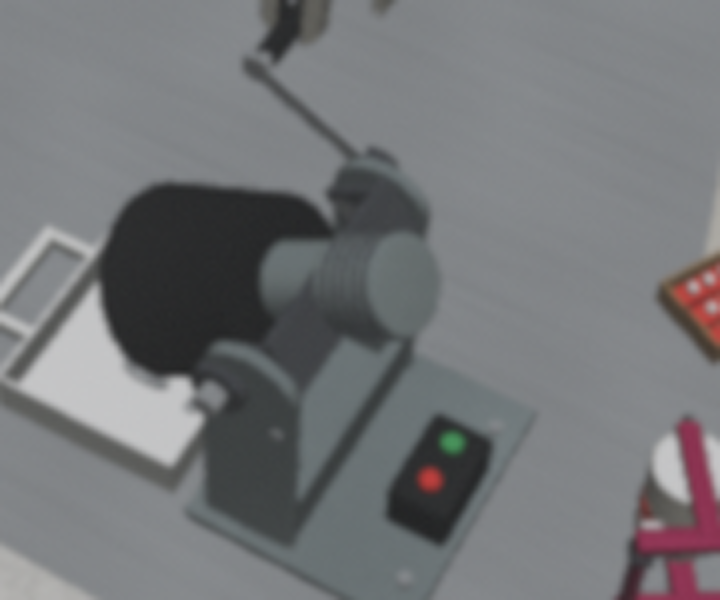

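Request:
{"fn": "jog_arm", "kwargs": {
  "deltas": [
    {"travel": [0, -1.0, 1.8], "roll": 0},
    {"travel": [0, -1.0, 1.8], "roll": 0},
    {"travel": [0, -0.8, 1.5], "roll": 0}
  ]
}}

```text
time: 18.23
tool_pos: [0.4767, 0.0933, 0.2223]
orientation: [[-0.998, -0.014, 0.068], [-0.013, 1.0, 0.012], [-0.069, 0.011, -0.998]]
ft_force: [-5.9, 13.8, 15.9]
width: 0.0191
```

Request:
{"fn": "jog_arm", "kwargs": {
  "deltas": [
    {"travel": [0, -0.8, 1.5], "roll": 0},
    {"travel": [0, 0, 0], "roll": 0}
  ]
}}

```text
time: 18.4
tool_pos: [0.4767, 0.0937, 0.2228]
orientation: [[-0.997, -0.015, 0.07], [-0.014, 1.0, 0.016], [-0.07, 0.015, -0.997]]
ft_force: [0.5, 5.9, -5.4]
width: 0.0192
```

```bash
python3 arc.py 1 .01 .1954 .1694
```

```text
t 18.4 theta -1.087 joint 2.187 r 0.1149 x 0.4767 F [ 0.5  5.9 -5.4] w 0.01924314296955782
[-1.2 -0.7  1. ],
```

Request:
{"fn": "jog_arm", "kwargs": {
  "deltas": [
    {"travel": [0, 0, 0], "roll": 0},
    {"travel": [0, 0, 0], "roll": 0},
    {"travel": [0, 0, 0], "roll": 0},
    {"travel": [0, 0, 0], "roll": 0},
    {"travel": [0, 0, 0], "roll": 0}
  ]
}}

```text
time: 18.82
tool_pos: [0.4767, 0.0938, 0.2229]
orientation: [[-0.997, -0.015, 0.072], [-0.014, 1.0, 0.019], [-0.072, 0.018, -0.997]]
ft_force: [0.8, 5.8, -2.6]
width: 0.0194
```

Request:
{"fn": "jog_arm", "kwargs": {
  "deltas": [
    {"travel": [0, 0, 0], "roll": 0},
    {"travel": [0, 0, 0], "roll": 0},
    {"travel": [0, 0, 0], "roll": 0},
    {"travel": [0, 0, 0], "roll": 0},
    {"travel": [0, 0, 0], "roll": 0}
  ]
}}

```text
time: 19.23
tool_pos: [0.4767, 0.0939, 0.2229]
orientation: [[-0.997, -0.015, 0.072], [-0.014, 1.0, 0.021], [-0.073, 0.02, -0.997]]
ft_force: [1.0, 6.0, -1.9]
width: 0.0191
```

```bash
python3 - <<'E'
from h import *
for c in("top","scene"):
    k=robot.get_calibration(c);im=robot.snapshot(c);cv2.imwrite(f"pics/{c}10.png",im)
    for r in robot.regions_of("casting1",c): print(c,round(r["confidence"],2),np.round(r["centre"]),r["pixels"].sum(),atz(k,r["centre"],.01)[:2].round(3))
E
python3 arc.py 10 -.04 .1954 .1694
```

```text
top 0.49 [234. 164.] 4125 [0.697 0.195]
t 19.4333 theta -1.086 joint 2.186 r 0.1147 x 0.4767 F [ 1.6  6.9 -2.5] w 0.019394675046162366
[-1.6  2.  -4. ], [-0.3  2.5 -3.9], [-0.3  2.6 -3.8], [-0.3  2.8 -3.7], [-0.3  2.9 -3.6]
[-0.3  3.  -3.4], [-0.2  3.2 -3.3], [-0.2  3.3 -3.2], [-0.2  3.4 -3. ], [-0.2  3.6 -2.9]
```

Request:
{"fn": "jog_arm", "kwargs": {
  "deltas": [
    {"travel": [-0.4, 2.3, -4.0], "roll": 0},
    {"travel": [-0.4, 2.5, -3.9], "roll": 0},
    {"travel": [-0.4, 2.6, -3.8], "roll": 0},
    {"travel": [-0.3, 2.8, -3.7], "roll": 0},
    {"travel": [-0.3, 2.9, -3.6], "roll": 0}
  ]
}}

```text
time: 19.85
tool_pos: [0.4765, 0.1064, 0.2423]
orientation: [[-0.997, -0.014, 0.07], [-0.013, 1.0, 0.02], [-0.071, 0.019, -0.997]]
ft_force: [1.4, 4.2, -6.5]
width: 0.0189
```

Request:
{"fn": "jog_arm", "kwargs": {
  "deltas": [
    {"travel": [-0.3, 3.0, -3.4], "roll": 0},
    {"travel": [-0.3, 3.2, -3.3], "roll": 0},
    {"travel": [-0.3, 3.3, -3.2], "roll": 0},
    {"travel": [-0.3, 3.4, -3.0], "roll": 0},
    {"travel": [-0.3, 3.6, -2.9], "roll": 0}
  ]
}}

```text
time: 20.27
tool_pos: [0.4764, 0.1242, 0.2601]
orientation: [[-0.997, -0.014, 0.07], [-0.013, 1.0, 0.019], [-0.07, 0.018, -0.997]]
ft_force: [-0.1, 2.8, -7.3]
width: 0.0191
```

```bash
python3 arc.py 15 -.04 .1954 .1694
```

```text
t 20.2667 theta -0.666 joint 1.766 r 0.1154 x 0.4764 F [-0.1  2.8 -7.3] w 0.0190653601452827
[-1.3  3.9 -2.3], [-0.2  3.8 -2.5], [-0.2  3.9 -2.4], [-0.2  4.  -2.2], [-0.1  4.1 -2.1]
[-0.1  4.2 -1.9], [-0.1  4.3 -1.7], [-0.1  4.3 -1.6], [-0.1  4.4 -1.4], [-0.1  4.4 -1.2]
[-0.1  4.5 -1. ], [-0.1  4.5 -0.9], [-0.   4.5 -0.7], [-0.   4.6 -0.5], [-0.   4.6 -0.3]
```

Request:
{"fn": "jog_arm", "kwargs": {
  "deltas": [
    {"travel": [-0.3, 3.9, -2.0], "roll": 0},
    {"travel": [-0.2, 3.9, -2.2], "roll": 0},
    {"travel": [-0.2, 3.9, -2.2], "roll": 0},
    {"travel": [-0.2, 4.0, -2.1], "roll": 0},
    {"travel": [-0.2, 4.1, -2.0], "roll": 0}
  ]
}}

```text
time: 20.68
tool_pos: [0.4763, 0.1449, 0.2733]
orientation: [[-0.997, -0.013, 0.07], [-0.012, 1.0, 0.016], [-0.07, 0.016, -0.997]]
ft_force: [-1.7, -1.7, -4.6]
width: 0.0191
```

Request:
{"fn": "jog_arm", "kwargs": {
  "deltas": [
    {"travel": [-0.2, 4.2, -1.8], "roll": 0},
    {"travel": [-0.2, 4.3, -1.6], "roll": 0},
    {"travel": [-0.2, 4.3, -1.5], "roll": 0},
    {"travel": [-0.1, 4.4, -1.3], "roll": 0},
    {"travel": [-0.1, 4.4, -1.1], "roll": 0}
  ]
}}

```text
time: 21.1
tool_pos: [0.4761, 0.1685, 0.282]
orientation: [[-0.997, -0.013, 0.069], [-0.012, 1.0, 0.016], [-0.07, 0.015, -0.997]]
ft_force: [-2.8, -1.6, -2.9]
width: 0.0194
```

Request:
{"fn": "jog_arm", "kwargs": {
  "deltas": [
    {"travel": [-0.1, 4.5, -0.9], "roll": 0},
    {"travel": [-0.1, 4.5, -0.8], "roll": 0},
    {"travel": [0, 4.5, -0.6], "roll": 0},
    {"travel": [0, 4.6, -0.4], "roll": 0},
    {"travel": [0, 4.6, -0.3], "roll": 0}
  ]
}}

```text
time: 21.52
tool_pos: [0.4759, 0.1934, 0.2855]
orientation: [[-0.997, -0.013, 0.07], [-0.012, 1.0, 0.015], [-0.07, 0.014, -0.997]]
ft_force: [-1.0, -1.9, -6.3]
width: 0.0192
```

```bash
python3 arc.py 15 -.04 .1954 .1694
python3 - <<'E'
from h import *
a=robot.snapshot("top")[90:250,170:370];b=robot.snapshot("scene")[150:310,180:380]
c=np.hstack([a,b]);cv2.imwrite("pics/c11.png",cv2.resize(c,None,fx=2,fy=2,interpolation=2))
k=robot.get_calibration("scene")
for n in("scene","top"):
    k=robot.get_calibration(n)
    for i in("casting1",):
        for r in robot.regions_of(i,n): print(n,round(r["confidence"],2),np.round(r["centre"]),r["pixels"].sum(),atz(k,r["centre"],.01)[:2].round(3))
E
```

```text
t 21.5167 theta -0.017 joint 1.117 r 0.1161 x 0.4759 F [-1.  -1.9 -6.3] w 0.019190848156163128
[-0.6  4.6  1.2], [0.  4.6 0.3], [0.  4.6 0.4], [0.  4.6 0.6], [0.1 4.5 0.8]
[0.1 4.5 1. ], [0.1 4.4 1.2], [0.1 4.4 1.3], [0.1 4.3 1.5], [0.1 4.3 1.7]
[0.1 4.2 1.9], [0.1 4.1 2. ], [0.2 4.  2.2], [0.2 4.  2.3], [0.2 3.9 2.5]
scene 0.48 [253. 267.] 50 [0.653 0.056]
scene 0.44 [257. 265.] 41 [0.641 0.064]
top 0.32 [287. 190.] 2223 [0.619 0.031]
```

```bash
cat > asc.py <<'E'
from h import *
def asc(n,step=.004):
    k=robot.get_calibration(n);im=cv2.cvtColor(robot.snapshot(n),cv2.COLOR_BGR2GRAY).astype(np.float32)
    print(n)
    for x in np.arange(.735,.545,-step):
        px=np.array([proj(k,(x,y,.006)) for y in np.arange(.16,-.02,-step)],np.float32)
        v=cv2.remap(im,px[:,0][None],px[:,1][None],cv2.INTER_LINEAR)[0]
        print("".join(" .:-=+*#%@"[9-min(9,int(u/24))] for u in v))
asc("scene")
E
python3 asc.py
```

```text
scene
==+***************+*+++++++++++++++++++++++++
==+***+++++++++====================------====
==+**+=-----------:::::::::::::::::::::::-===
==+**=-::::::::::::::::::::::::::::::::::-=++
+=+**=:::.::::...:...:..................:-+**
+++**=::..:.............................:-+**
*++**+-::...:.......::..................:-+**
#*+**+-:::..:.........:.............:...:-=**
#****+-:::::.....::...:..........::..:.:::=**
##***+-:.:.:.....::...:...........:.....::=**
###**+-::...::........:::..............:::=**
####*+-:....::...:....::.............:::::=**
#####+-::.:::....:....::.............:..::=**
#####+-::::::::...::.:.::............:::::=**
#####*=::::-::::..::::::::::..........:.::=**
#####*+=-----::::::::::--:::............::=**
#####***++==-:::::---=-----:::.........:::=**
####*****++=-::::-====-----::...........::=+*
####*++++++=-:::--===-::::--:::::.......::=+*
####*+====++-::::--==-::::--:::::..:...:::=+*
####*+====+*+-::::--=-:::--==---:::::...::=+*
#####*+==+*##+-:::----::-======-:::.....::=+*
######*++**##*-:::-------====---:::.....::=+*
#############*=-----------==-:::::..
[... 413 characters left out ...]
::.::::-+*
==++++=--=*#######**+++===-----:::::::::::-+*
===+*+=--=#%%%%%%%%%####****+++===----::::-+*
===+**=:-+#%%%%%%%%%%%%%%%#%####****+++==-=**
===+*+=:-+#%%%%%%%%%%%%%%%%%%%%%%%#####****##
===+**=--*%%%%%%%%%%%%%%%%%%%%%%%%%%%%%%####%
===+**=-=*%%%%%%%%%%%%%%%%%%%%%%%%%%%%%%%%%%%
++++**=-=*%%%%%%%%%%%%%%%%%%%%%%%%%%%%%%%%%%%
**+***=-=#%%%%%%%%%%%%%%%%%%%%%%%%%%%%%%%%%%%
#***#*+=+#%%%%%%%%%%%%%%%%%%%%%%%%%%%%%%%%%%%
**####**##%%%%%%%%%%%%%%%%%%%%%%%%%%%%%%%%%%%
******###%%%%%%%%%%%%%%%%%%%%%%%%%%%%%%%%%%%%
*******##%%%%%%%%%%%%%%%%%%%%%%%%%%%%%%%%%%%%
+++*****#%%%%%%%%%%%%%%%%%%%%%%%%%%%%%%%%%%%%
++++++**#%%%%%%%%%%%%%%%%%%%%%%%%%%%%%%%%%%%%
+++++++*#%%%%%%%%%%%%%%%%%%%%%%%%%%%%%%%%%%%%
```

Request:
{"fn": "jog_arm", "kwargs": {
  "deltas": [
    {"travel": [-0.2, 4.6, 0.4], "roll": 0},
    {"travel": [0, 4.6, 0.5], "roll": 0},
    {"travel": [0, 4.6, 0.6], "roll": 0},
    {"travel": [0, 4.6, 0.7], "roll": 0},
    {"travel": [0, 4.5, 0.9], "roll": 0}
  ]
}}

```text
time: 22.18
tool_pos: [0.4758, 0.2161, 0.2837]
orientation: [[-0.997, -0.011, 0.07], [-0.01, 1.0, 0.014], [-0.07, 0.013, -0.997]]
ft_force: [-3.8, -2.2, -2.6]
width: 0.0191
```

Request:
{"fn": "jog_arm", "kwargs": {
  "deltas": [
    {"travel": [0, 4.5, 1.0], "roll": 0},
    {"travel": [0, 4.4, 1.2], "roll": 0},
    {"travel": [0, 4.4, 1.3], "roll": 0},
    {"travel": [0, 4.3, 1.5], "roll": 0},
    {"travel": [0.1, 4.3, 1.7], "roll": 0}
  ]
}}

```text
time: 22.6
tool_pos: [0.4756, 0.2404, 0.2765]
orientation: [[-0.998, -0.011, 0.069], [-0.01, 1.0, 0.013], [-0.069, 0.012, -0.998]]
ft_force: [-2.5, -3.7, -2.8]
width: 0.0192
```

```bash
python3 arc.py 15 -.04 .1954 .1694
```

```text
t 22.6 theta 0.398 joint 0.702 r 0.1162 x 0.4756 F [-2.5 -3.7 -2.8] w 0.019225079142246134
[-0.1  3.7  3. ], [0.2 4.1 2.1], [0.2 4.  2.2], [0.2 3.9 2.4], [0.2 3.8 2.6]
[0.2 3.7 2.7], [0.2 3.6 2.8], [0.2 3.5 3. ], [0.2 3.4 3.1], [0.2 3.2 3.3]
[0.2 3.1 3.4], [0.3 3.  3.5], [0.3 2.8 3.6], [0.3 2.7 3.7], [0.3 2.5 3.8]
```

Request:
{"fn": "jog_arm", "kwargs": {
  "deltas": [
    {"travel": [0, 4.0, 2.2], "roll": 0},
    {"travel": [0.1, 4.0, 2.2], "roll": 0},
    {"travel": [0.1, 4.0, 2.3], "roll": 0},
    {"travel": [0.1, 3.9, 2.5], "roll": 0},
    {"travel": [0.1, 3.8, 2.6], "roll": 0}
  ]
}}

```text
time: 23.02
tool_pos: [0.4754, 0.2627, 0.2642]
orientation: [[-0.998, -0.011, 0.069], [-0.01, 1.0, 0.012], [-0.069, 0.012, -0.998]]
ft_force: [-2.6, -4.2, -1.7]
width: 0.019
```

Request:
{"fn": "jog_arm", "kwargs": {
  "deltas": [
    {"travel": [0.1, 3.7, 2.8], "roll": 0},
    {"travel": [0.1, 3.6, 2.9], "roll": 0},
    {"travel": [0.1, 3.4, 3.0], "roll": 0},
    {"travel": [0.1, 3.3, 3.1], "roll": 0},
    {"travel": [0.1, 3.1, 3.3], "roll": 0}
  ]
}}

```text
time: 23.43
tool_pos: [0.4752, 0.2813, 0.2476]
orientation: [[-0.998, -0.011, 0.067], [-0.01, 1.0, 0.01], [-0.067, 0.009, -0.998]]
ft_force: [-3.6, -5.6, -0.7]
width: 0.0194
```

```bash
python3 arc.py 10 -.035 .1954 .1694
```

```text
t 23.4333 theta 0.833 joint 0.267 r 0.1162 x 0.4752 F [-3.6 -5.6 -0.7] w 0.01935749047641983
[0.1 1.7 3.8], [0.2 2.5 3.1], [0.2 2.4 3.2], [0.2 2.3 3.3], [0.2 2.2 3.4]
[0.2 2.1 3.5], [0.2 1.9 3.5], [0.2 1.8 3.6], [0.3 1.7 3.6], [0.3 1.6 3.7]
```

Request:
{"fn": "jog_arm", "kwargs": {
  "deltas": [
    {"travel": [0.1, 2.3, 3.2], "roll": 0},
    {"travel": [0.1, 2.4, 3.2], "roll": 0},
    {"travel": [0.1, 2.3, 3.2], "roll": 0},
    {"travel": [0.1, 2.3, 3.3], "roll": 0},
    {"travel": [0.1, 2.2, 3.4], "roll": 0}
  ]
}}

```text
time: 23.85
tool_pos: [0.4751, 0.2943, 0.2302]
orientation: [[-0.998, -0.011, 0.066], [-0.01, 1.0, 0.007], [-0.066, 0.007, -0.998]]
ft_force: [-4.8, -6.5, -0.2]
width: 0.0194
```

Request:
{"fn": "jog_arm", "kwargs": {
  "deltas": [
    {"travel": [0, 1.3, 2.2], "roll": 0},
    {"travel": [0, 1.2, 2.2], "roll": 0}
  ]
}}

```text
time: 24.02
tool_pos: [0.4751, 0.2972, 0.225]
orientation: [[-0.998, -0.011, 0.065], [-0.01, 1.0, 0.006], [-0.065, 0.005, -0.998]]
ft_force: [-4.6, -5.3, 0.1]
width: 0.0195
```

```bash
python3 arc.py 5 -.015 .1954 .1694
```

```text
t 24.0167 theta 1.071 joint 0.029 r 0.116 x 0.4751 F [-4.6 -5.3  0.1] w 0.019455741420887986
[ 0.1 -0.1  2. ], [0.1 0.8 1.5], [0.1 0.8 1.5], [0.1 0.7 1.6], [0.1 0.7 1.6]
```

Request:
{"fn": "jog_arm", "kwargs": {
  "deltas": [
    {"travel": [0, 0.7, 1.4], "roll": 0},
    {"travel": [0, 0.6, 1.3], "roll": 0}
  ]
}}

```text
time: 24.18
tool_pos: [0.4751, 0.2987, 0.2222]
orientation: [[-0.998, -0.011, 0.065], [-0.01, 1.0, 0.005], [-0.065, 0.004, -0.998]]
ft_force: [-9.4, -15.8, 19.2]
width: 0.0194
```

Request:
{"fn": "jog_arm", "kwargs": {
  "deltas": [
    {"travel": [0, 0.6, 1.3], "roll": 0},
    {"travel": [0, 0.5, 1.3], "roll": 0}
  ]
}}

```text
time: 24.35
tool_pos: [0.4752, 0.2986, 0.2223]
orientation: [[-0.998, -0.01, 0.067], [-0.009, 1.0, 0.001], [-0.067, 0.001, -0.998]]
ft_force: [-10.8, -15.0, 12.6]
width: 0.0194
```

Request:
{"fn": "jog_arm", "kwargs": {
  "deltas": [
    {"travel": [0, 0, 0], "roll": 0},
    {"travel": [0, 0, 0], "roll": 0},
    {"travel": [0, 0, 0], "roll": 0},
    {"travel": [0, 0, 0], "roll": 0},
    {"travel": [0, 0, 0], "roll": 0}
  ],
  "claw": 60
}}

```text
time: 24.77
tool_pos: [0.4762, 0.3005, 0.2236]
orientation: [[-0.997, -0.01, 0.071], [-0.01, 1.0, 0.004], [-0.071, 0.004, -0.998]]
ft_force: [-0.6, -0.3, 0.1]
width: 0.0479
```

Run:
```python
from h import *
s=robot.get_state();print(s["time"],s["tool_pos"],s["width"],s["ft_force"])
a=robot.snapshot("top");b=robot.snapshot("scene");z=lambda i,w,h:cv2.resize(i,(w,h),interpolation=cv2.INTER_CUBIC)
c=np.zeros((600,800,3),np.uint8);c[:,:420]=z(a[90:250,190:302],420,600);c[:,420:]=z(b[160:340,200:314],380,600);cv2.imwrite("pics/c12.png",c)
```

```text
24.7667 [0.47615685 0.3004792  0.22356123] 0.04794042312427235 [-0.59300083 -0.25240011  0.11789068]
```

View pics/c12.png

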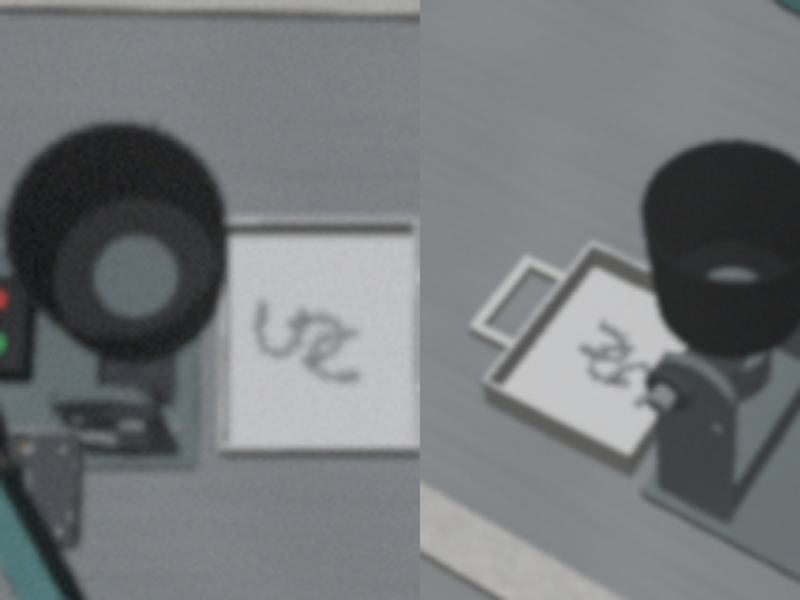

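Both views show an empty upright barrel. The castings lie together in the pan at top-crop (300,340), and the pan is flat and square to the machine. I'll withdraw straight up.

Request:
{"fn": "jog_arm", "kwargs": {
  "deltas": [
    {"travel": [0, 0, 0], "roll": 0},
    {"travel": [0, 0, 0], "roll": 0},
    {"travel": [0, 0, -10], "roll": 0},
    {"travel": [0, 0, -20], "roll": 0},
    {"travel": [0, 0, -30], "roll": 0}
  ]
}}

```text
time: 25.28
tool_pos: [0.4705, 0.2993, 0.2796]
orientation: [[-0.998, -0.01, 0.063], [-0.01, 1.0, -0.0], [-0.063, -0.001, -0.998]]
ft_force: [1.5, 0.5, 0.5]
width: 0.06
```

Request:
{"fn": "jog_arm", "kwargs": {
  "deltas": [
    {"travel": [0, 0, -30], "roll": 0},
    {"travel": [0, 0, -30], "roll": 0},
    {"travel": [10, 0, -15], "roll": 0},
    {"travel": [0, 0, 0], "roll": 0},
    {"travel": [0, 0, 0], "roll": 0}
  ]
}}

```text
time: 25.7
tool_pos: [0.4551, 0.2991, 0.3666]
orientation: [[-0.998, -0.01, 0.07], [-0.009, 1.0, 0.004], [-0.07, 0.004, -0.998]]
ft_force: [0.1, 0.2, -0.1]
width: 0.0596
```

Run:
```python
from h import *
np.set_printoptions(precision=4,suppress=True)
s=robot.get_state();print(s["time"],s["tool_pos"],s["ft_force"])
t0=cv2.imread("pics/b1.png");t=robot.snapshot("top");s0=cv2.imread("pics/a1.png");sc=robot.snapshot("scene")
for n,a,b,bx in(("scene lever",s0,sc,(190,300,330,370)),("scene art",s0,sc,(280,340,370,420)),("scene box",s0,sc,(230,275,380,435)),("top cast",t0,t,(165,195,415,455)),("top art",t0,t,(160,215,98,150)),("top grip",t0,t,(200,250,172,195)),("ref bench",s0,sc,(150,180,340,380))):
    d=cv2.absdiff(cv2.GaussianBlur(a,(3,3),0),cv2.GaussianBlur(b,(3,3),0))[bx[0]:bx[1],bx[2]:bx[3]];print(n,d.mean().round(2),d.max())
```

```text
25.7 [0.4551 0.2991 0.3666] [ 0.0526  0.1721 -0.0962]
scene lever 2.51 6
scene art 2.46 5
scene box 2.57 4
top cast 11.35 18
top art 28.72 121
top grip 32.95 88
ref bench 11.96 96
```

```bash
python3 -c "
from workcell import robot
print(robot.close_job())"
```

```text
the job is handed in; nothing more can be done
None
```

I gripped the pan by its handle and slid it to the catch spot, about 15 mm clear of the base plate and square to the machine. I then swung the lever over to its stop at about 2.2 rad, held it there for a second, and brought it back to the upright stop. The arm let go, moved clear, and the job was handed in at about 26 s.

**Last checks**
- **Pan and barrel:** the last picture I viewed, from just before the arm withdrew, shows the barrel empty and upright and the pan flat on the bench with the castings in it. The castings overlap, so I could not separate all three outlines; that all three are there rests on the barrel being empty.
- **Lever:** compared with the first picture, the lever, articulator and tooth box are unchanged in the scene view, and the force on the tool was near zero.
- **Stone cast:** it showed only a mild, even change in brightness in the top view, which I took as lighting.
- **Top view of articulator and lever grip:** this comparison differed strongly. I put that down to the robot arm covering that area, and did not confirm it.

**What went wrong:** the first try at the pan handle closed on nothing, because the real fingertips sit about 30 mm further back than the tool frame says. I lowered in small steps while watching the force, and the second try gripped it. Pulling slightly off the lever's true arc put up to about 8 N on it during the swing, and about 25 N briefly at the end stops.

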